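# Dock the inspection lamp and load the valve plates that match the reed in the red clip

## Task

Set the glass puck from the inspection lamp onto its cork mat, then walk the heavy lamp forward by pushing its two rear corners in turn, never touching the cooling fins between them, until its front is home and square against the docking rail. Then lay flat on the lamp's glass all the valve plates of the kind shown by the reed in the red clip (black or brass), leaving the other kind on the bench, and last of all throw the switch fully over to light the lamp. Leave the reeds, copper disc, straightedge and jar alone.

Things in the scene. Friction and masses are not known exactly. Their poses are not given: they have to be found in the camera images.
- rail: fixed steel docking rail, a straight bar standing on the bench: 25 mm thick (its x), 300 mm long (its y), 40 mm high, two brass contact strips on its front face. Origin: centre of its underside; its x points away from the robot, so the front face that the lamp docks against is the plane x = -12.5 mm in its frame
- red_clip: fixed spring clip with red jaws, about 34 x 46 x 42 mm, standing about 50 mm beyond the rail; the reed it holds shows the kind of valve plate wanted. Origin: centre of its underside
- grey_clip: the same clip with grey jaws; it only parks the reed that is not in use. Origin: centre of its underside
- black_reed: thin black steel reed plate held upright and fast in one of the clips, 60 mm wide, 90 mm tall, top 102 mm above the bench, one broad tongue. Origin: middle of its lower edge, 12 mm above the bench and straight above the origin of the clip that holds it
- brass_reed: thin brass-coloured reed plate, same size and fastening in the other clip, two narrow tongues. Origin as for the black reed
- lamp: loose heavy lamp: flat-bottomed grey steel case, white frosted glass top; 140 mm deep (x), 240 wide (y), 45 high, 1.7-2.5 kg. Origin: centre of underside; x forward to the rail: front face x = +70 mm, rear -70 mm; glass 220 x 120 mm, flush, z = 45 mm. Black rubber guards on the rear corners (70-120 mm from the middle); a corner push of 8-18 N slides that corner ahead and turns the lamp
- fins: aluminium cooling fins fixed on the middle of the lamp's rear face, easily bent, not to be touched: 100 mm wide (y = -50 to +50 mm), sticking out 25 mm behind the rear face (x = -95 to -70 mm in the lamp's frame), 7 to 41 mm above the bench. Origin and axes: the same as the lamp's
- puck: loose greenish glass inspection puck, 80 mm diameter, 20 mm high, 0.24 to 0.36 kg, with a black bakelite knob 30 mm in diameter on top, from 20 to 50 mm above its underside; grip it by the knob. Starts standing on the lamp's glass. Origin: centre of its underside, z up
- mat: fixed round cork mat, 120 mm diameter, 4 mm thick, the puck's resting place. Origin: centre of its underside
- switch (a joint): lever switch of the lamp's bench supply: a 70 mm steel lever with a red ball, pivoted 22 mm above the bench on a grey block 70 x 50 x 25 mm. 0 = off, leaning 0.5 rad from upright towards the block's -x (roughly to the robot); 1.0 rad = fully over, leaning 0.5 rad to +x (away from the robot); it stays where it is left, about 1 N at the ball moves it
- switch_tip (a point): centre of the switch's red ball, 26 mm diameter, 70 mm from the pivot; it swings in the x-z plane of its block, and its own frame turns with the lever
- switch_base: the fixed grey block of the switch. Origin: centre of its underside, the lever's pivot is 22 mm straight above; x is the direction the lever is thrown to switch on
- black1: loose compressor valve plate, black steel with one broad slot and four bolt holes; 90 x 50 x 12 mm, 0.33 kg, lying flat. Origin: centre of its underside as it lies at the start; x along its 90 mm length, y across its 50 mm width, z up. May be absent (None)
- black2: loose compressor valve plate, black steel with one broad slot and four bolt holes; 90 x 50 x 12 mm, 0.33 kg, lying flat. Origin: centre of its underside as it lies at the start; x along its 90 mm length, y across its 50 mm width, z up. May be absent (None)
- black3: loose compressor valve plate, black steel with one broad slot and four bolt holes; 90 x 50 x 12 mm, 0.33 kg, lying flat. Origin: centre of its underside as it lies at the start; x along its 90 mm length, y across its 50 mm width, z up. May be absent (None)
- brass1: loose compressor valve plate, brass-coloured with two round ports and four bolt holes; 90 x 50 x 12 mm, 0.33 kg, lying flat. Origin: centre of its underside as it lies at the start; x along its 90 mm length, y across its 50 mm width, z up. May be absent (None)
- brass2: loose compressor valve plate, brass-coloured with two round ports and four bolt holes; 90 x 50 x 12 mm, 0.33 kg, lying flat. Origin: centre of its underside as it lies at the start; x along its 90 mm length, y across its 50 mm width, z up. May be absent (None)
- brass3: loose compressor valve plate, brass-coloured with two round ports and four bolt holes; 90 x 50 x 12 mm, 0.33 kg, lying flat. Origin: centre of its underside as it lies at the start; x along its 90 mm length, y across its 50 mm width, z up. May be absent (None)
- disc: loose copper lapping disc, 120 mm diameter, 18 mm thick, with a black knob handle to 58 mm height, beyond the rail; leave it alone. Origin: centre of its underside
- straightedge: loose steel straightedge, 250 x 30 x 8 mm, lying flat beyond the rail; leave it alone. Origin: centre of its underside, y along its length
- jar: jar of lapping compound, 64 mm diameter, 60 mm high, on the far left; leave it alone. Origin: centre of its underside
There are look-alikes about, which are no part of the job. What is shaped like the black3 but purple is not meant.

How it is judged:
By the outcome, as a careful person would: the job done as asked, in the order asked, and still so for the second after the job is handed in, with the robot touching nothing.
Of black1, black2, black3 only 2 to 3 are there at a start; the rules pass over those that are not, and their reading is None.
Of brass1, brass2, brass3 only 2 to 3 are there at a start; the rules pass over those that are not, and their reading is None.
At some moment in a run one of puck, black1, black2, black3, brass1, brass2, brass3 may be knocked a few centimetres aside while the robot is not near it.
Once in a run the grip may slacken for a moment while it holds something.
It also fails if it takes over 210 s, if anything falls off the work surface, if the arm or the gripper's body presses on something with over 40 N, if the wrist force passes 120 N, or if a joint passes its speed limit or range.

## Robot

A 7-joint arm with a two-finger parallel gripper is mounted at the origin on the work surface. World frame = base frame: x ahead of the robot, y to its left, z up, the work surface at z = 0. Lengths are in m, angles in degrees, forces in N, time in s.
With the tool pointing down it reaches from about 0.425 to 0.875 m from the base axis. Payload 4.7 kg.
Tool frame: the origin (TCP) lies on the centre line of the jaws, within the pads' length; the fingertips stand 14 mm ahead of it and the grasp point (between the pads) lies 5 mm behind it; z points along the fingers, y is the line along which they close (so a half turn about z gives the same grasp; the last joint's range is limited). The gripper opens to 87 mm and grips with 3 to 60 N. Pads are 19 mm wide; open, the fingers measure 117 mm over their backs; the gripper's body (75 mm by 190 mm) begins 51 mm behind the grasp point.
Start: joints at [68.703, 18.392, -4.016, 83.108, 1.295, 78.541, -3.26], TCP at [0.245, -0.602, 0.237] pointing down, gripper open.
Joint ranges: [-163.93, 163.93], [-17.29, 119.83], [-79.2, 71.16], [3.27, 140.29], [-89.18, 269.18], [5.43, 117.66], [-154.24, 154.24]. Speed limits (degrees/s): [147.25, 147.25, 180, 180, 180, 180, 180].

## Interface

Orientations are given as [roll, pitch, yaw] about the fixed x, y, z axes, in that order (R = Rz(yaw) Ry(pitch) Rx(roll)).
In Python, from cell import env gives the robot as it stands.
- The arm moves only by the tool jog_arm, never from a script. Its argument "motion" is a list that holds one entry, the list of rows, each a list of 7 numbers: the shift along the tool's x, y, z in units of 0.1 m (1.0 is 0.1 m), then the turn, a rotation vector about the tool's x, y, z in units of 180 degrees (1.0 is 180 degrees), then the closure, from 0 (fully open) to 1 (shut). A call has 1 to 5 rows; each row is the pose to reach, as a shift and turn from the pose commanded when the call began, along the tool's axes at that moment, turning the shorter way round; what a row does not reach only later rows make up. A row lasts 1/10 s, in which the tool goes at most 50 mm and 8.59 degrees, less where a joint would pass 70% of its speed; a pose out of reach is approached as far as the arm can. A call with a number of a shift or a turn outside -1 to 1 is refused whole. A call with a gripper value outside its range is refused whole. The fingers move at their own pace and stop on an object; "grip_force" is the grip in N (left out, the last holds). Time passes only in rows, so rows that repeat a pose let the fingers close. It gives the time, the measured TCP pose, the force, the opening and the grip force at its end, in the units of the state.
- env.get_obs(): the state, without advancing time (a new reading comes with each control period).
- env.read_camera(name): name is "scene" or "top" or "wrist"; returns (picture, depth): 400x640x3 uint8, red, green, blue; 400x640 float32, m along the optical axis (not along the pixel's ray), 0 where there is no reading.
- env.camera_info(name): a dict with "camera_matrix" (3x3 intrinsics, pixels), "origin" and "orientation" of the camera in the world; the wrist camera has in their place "mount" (4x4, takes a point from camera to tool coordinates, whose origin is the TCP and whose axes are the flange's). Camera axes: x right, y down, z forward; pixel columns grow to the right and rows downward; lengths in m; the calibration is good to about 2 mm. A picture is of the moment at which its call begins: read the wrist's pose just before it. camera_info takes no time and is no camera call.
- env.sign_off(): hands the job in; it is judged then, once.
The state is a dict: "time_s": time; "qpos": joint angles; "joint_velocities": joint speeds; "effort": joint torques, N m; "tool_pos": TCP position; "tool_rot": TCP orientation; "force": force on the tool from outside, world axes, zero at the start; "wrist_torque": the same for the moment, N m; "grip_width": finger opening in m; "grasp_force": force on a finger pad.
Only numpy, scipy, OpenCV 4.12 (cv2) and the standard library are available. Lean on these libraries where they do the work, as an engineer would, in place of code of your own. Each camera call takes 0.05 s, during which the arm holds its last target. There are 200 camera calls.

## Working session

There is one attempt and no reset: what is moved stays moved. The work goes in short steps, Python scripts to look and compute and a tool call to move; the robot and the scene stay as the last step left them, time stands still between calls to the robot, and variables do not carry over. Pictures are saved under pics/ and viewed, at most 14 in all, crops included, and the job is handed in when it is done.

Besides the shell and the picture viewer there is one more tool, called after "Request:" by a JSON object that holds its "name" and its "arguments", one argument or row to a line. jog_arm: Moves the arm, as the interface text tells. Shifts and turns lie within -1 to 1; 1 stands for 0.1 m of shift or 180 degrees of turn. Its arguments: {"type":"object","properties":{"motion":{"type":"array","items":{"type":"array","items":{"type":"array","items":{"type":"number"}}}},"grip_force":{"type":"number"}},"required":["motion"]}

```bash
ls; mkdir -p pics; python3 - <<'E'
from cell import env
import cv2
for n in("scene","top"):
    p,d=env.read_camera(n); cv2.imwrite(f"pics/{n}0.png",p[:,:,::-1]); i=env.camera_info(n); print(n,i)
print(env.camera_info("wrist")); print(env.get_obs())
E
```

```text
pics
scene {'camera_matrix': array([[393.39055393,   0.        , 315.6916648 ],
       [  0.        , 393.39055393, 196.24641688],
       [  0.        ,   0.        ,   1.        ]]), 'origin': array([1.15333547, 0.58863714, 0.82512525]), 'orientation': array([-130.78657341,   -0.70635954,  136.36048451])}
top {'camera_matrix': array([[407.20105425,   0.        , 324.32777243],
       [  0.        , 407.20105425, 193.00310454],
       [  0.        ,   0.        ,   1.        ]]), 'origin': array([ 0.45139981, -0.06225041,  1.1829558 ]), 'orientation': array([-175.53729379,   -0.22143484,  -89.10218729])}
{'camera_matrix': array([[294.26558517,   0.        , 324.64142565],
       [  0.        , 294.26558517, 195.68382138],
       [  0.        ,   0.        ,   1.        ]]), 'mount': array([[ 2.08145287e-04, -9.69647205e-01, -2.44508190e-01,
         6.69614906e-02],
       [ 9.99999582e-01,  4.19642149e-04, -8.12895622e-04,
         9.98278028e-05],
       [ 8.90827909e-04, -2.44507918e-01,  9.69646886e-01,
        -1.48631147e-01],
       [ 0.00000000e+00,  0.00000000e+00,  0.00000000e+00,
         1.00000000e+00]])}
{'time_s': 0.1, 'qpos': array([68.70196174, 18.43515328, -4.01393746, 83.16745529,  1.29415844,
       78.54255434, -3.25950064]), 'joint_velocities': array([-0.10553498, -0.1377203 , -0.02049682, -0.19776447, -0.00284778,
        0.08292616,  0.00772218]), 'effort': array([ 2.35520401e-04, -4.92573380e+01, -4.05558860e-01, -3.13397849e+01,
       -6.41077501e-02,  3.95067735e-02,  5.58454326e-05]), 'tool_pos': array([ 0.24437149, -0.60179821,  0.2355708 ]), 'tool_rot': array([-1.79900017e+02,  5.20929614e-03,  2.21064461e+01]), 'force': array([ 1.04955282,  0.18158671, -0.39143784]), 'wrist_torque': array([-0.02905613,  0.00190804,  0.01849724]), 'grasp_force': 0.0, 'grip_width': 0.08674756938389504}
```

View pics/top0.png

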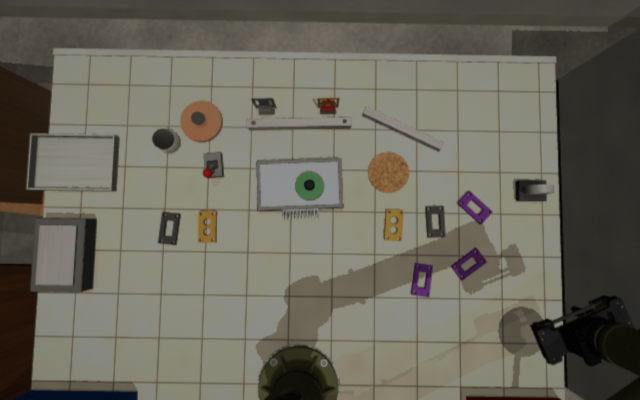

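View pics/scene0.png

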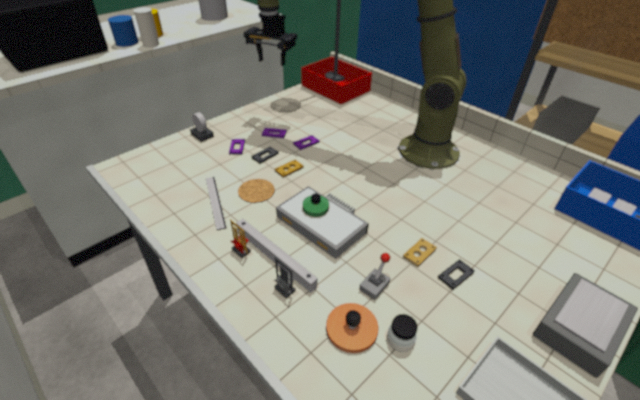

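Top view: lamp (300,184) with the green puck at (310,185), mat (388,172), rail (299,123), red clip (327,104), grey clip (263,104), switch (211,165). Black plates are at (170,228) and (435,221), brass plates at (207,226) and (393,224). The purple plates are decoys. In the scene view, the red clip at (240,240) seems to hold a brass reed. I'll confirm that in a crop and measure the poses.

```bash
cat > h.py <<'E'
from cell import env
import cv2, numpy as np
from scipy.spatial.transform import Rotation as R
def cam(n, obs=None):
    i=env.camera_info(n); K=i["camera_matrix"]
    if n=="wrist":
        o=obs; T=np.eye(4); T[:3,:3]=R.from_euler("xyz",o["tool_rot"],degrees=True).as_matrix(); T[:3,3]=o["tool_pos"]; T=T@i["mount"]
    else:
        T=np.eye(4); T[:3,:3]=R.from_euler("xyz",i["orientation"],degrees=True).as_matrix(); T[:3,3]=i["origin"]
    return K,T
def onplane(uv,z,K,T):
    uv=np.atleast_2d(uv).astype(float)
    r=np.c_[(uv-K[:2,2])/[K[0,0],K[1,1]],np.ones(len(uv))]@T[:3,:3].T
    return T[:3,3]+r*((z-T[2,3])/r[:,2])[:,None]
def cloud(d,K,T):
    v,u=np.mgrid[:d.shape[0],:d.shape[1]]
    c=np.stack([(u-K[0,2])/K[0,0]*d,(v-K[1,2])/K[1,1]*d,d],-1)
    return c@T[:3,:3].T+T[:3,3]
def shot(n):
    o=env.get_obs(); p,d=env.read_camera(n); K,T=cam(n,o)
    return p,d,K,T
def rect(mask,z,K,T):
    """list of (center xy, long, short, yaw deg of long side) of blobs projected on plane z"""
    out=[]
    cs,_=cv2.findContours(mask.astype(np.uint8),cv2.RETR_EXTERNAL,cv2.CHAIN_APPROX_NONE)
    for c in cs:
        if cv2.contourArea(c)<60: continue
        q=onplane(c[:,0],z,K,T)[:,:2].astype(np.float32)*1000
        (cx,cy),(w,h),_=r=cv2.minAreaRect(q); b=cv2.boxPoints(r)
        e=max((b[1]-b[0],b[2]-b[1]),key=np.linalg.norm)
        out.append((round(cx),round(cy),round(max(w,h)),round(min(w,h)),round(np.degrees(np.arctan2(e[1],e[0]))%180,1),c[:,0].mean(0).round()))
    return out
def tcp(): 
    o=env.get_obs(); print("t",round(o["time_s"],2),o["tool_pos"].round(4),o["tool_rot"].round(2),"F",o["force"].round(1),"w",round(o["grip_width"],4),"gf",round(o["grasp_force"],1))
    return o
def to(target,rot=None):
    """shift/turn to target in jog units"""
    o=env.get_obs(); M=R.from_euler("xyz",o["tool_rot"],degrees=True)
    s=M.inv().apply(np.array(target)-o["tool_pos"])/.1
    t=np.zeros(3) if rot is None else (M.inv()*R.from_euler("xyz",rot,degrees=True)).as_rotvec()/np.pi
    print("shift",s.round(3),"turn",t.round(4))
E
python3 - <<'E'
from h import *
p=cv2.imread("pics/scene0.png")
cv2.imwrite("pics/clips.png",cv2.resize(p[205:305,205:325],None,fx=5,fy=5,interpolation=cv2.INTER_CUBIC))
p,d,K,T=shot("top"); hsv=cv2.cvtColor(p,cv2.COLOR_RGB2HSV); H,S,V=cv2.split(hsv); C=cloud(d,K,T)
ok=np.zeros(H.shape,bool); ok[85:310,120:510]=1
for n,m,z in(("brass",(H>15)&(H<30)&(S>150)&(V>100),.012),("purple",(H>130)&(H<160)&(S>100),.012),("green",(H>45)&(H<85)&(S>90),.065),("black",(V<75),.012),("red",((H<6)|(H>174))&(S>150),.08),("orange",(H>6)&(H<20)&(S>80),.004)):
    print(n,*rect(m&ok,z,K,T),sep="\n  ")
for n,(u,v) in dict(glass=(275,185),bench=(250,250),rail=(300,123),puck=(300,178),ball=(208,173)).items(): print(n,C[v,u].round(4))
zz=(C[...,2]>.030)&ok
print("high",*rect(zz,.045,K,T),sep="\n  ")
E
```

```text
brass
  (443, 269, 86, 46, np.float32(2.1), array([207., 226.]))
  (455, -264, 85, 47, np.float32(176.4), array([393., 223.]))
purple
  (301, -345, 87, 49, np.float32(172.5), array([421., 280.]))
  (348, -479, 89, 49, np.float32(126.8), array([469., 264.]))
  (509, -498, 89, 49, np.float32(48.1), array([474., 207.]))
green
  (558, -23, 71, 70, np.float32(27.4), array([309., 186.]))
black
  (303, -342, 89, 51, np.float32(168.3), array([420., 277.]))
  (353, -476, 92, 62, np.float32(127.2), array([467., 263.]))
  (435, 378, 88, 52, np.float32(174.5), array([169., 228.]))
  (467, -383, 87, 52, np.float32(2.5), array([434., 221.]))
  (565, -21, 29, 29, np.float32(1.0), array([309., 185.]))
  (617, 255, 64, 48, np.float32(7.3), array([217., 168.]))
  (694, 407, 58, 57, np.float32(92.6), array([163., 139.]))
  (757, 309, 36, 31, np.float32(46.1), array([198., 118.]))
  (799, -68, 50, 42, np.float32(91.0), array([324., 108.]))
  (796, 117, 68, 42, np.float32(91.0), array([264., 106.]))
red
orange
  (443, 272, 93, 51, np.float32(180.0), array([207., 227.]))
  (608, -250, 118, 117, np.float32(0.4), array([388., 172.]))
  (750, 302, 121, 120, np.float32(91.0), array([201., 121.]))
  (815, -72, 59, 30, np.float32(87.5), array([329., 102.]))
glass [0.5604 0.0733 0.0467]
bench [0.3758 0.1458 0.0019]
rail [0.7393 0.0071 0.0421]
puck [0.5792 0.0026 0.0651]
ball [0.5847 0.247  0.0996]
high
  (604, 257, 48, 39, np.float32(0.9), array([210., 167.]))
  (551, 5, 241, 165, np.float32(92.9), array([300., 195.]))
  (684, 388, 71, 59, np.float32(46.4), array([165., 140.]))
  (740, 10, 296, 30, np.float32(92.1), array([299., 123.]))
  (747, 298, 37, 34, np.float32(46.1), array([198., 118.]))
  (794, -73, 60, 38, np.float32(91.0), array([328., 103.]))
  (789, 113, 68, 38, np.float32(94.0), array([263., 104.]))
```

View pics/clips.png

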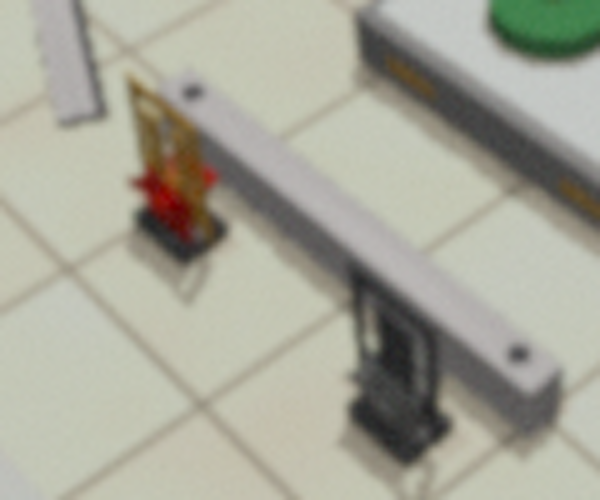

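The red clip holds the brass-coloured, two-tongue reed and the grey clip holds the black one, so brass plates are wanted: two of them, at (207,226) and (393,224). I'll move over the puck first.

Request:
{"name": "jog_arm", "arguments": {
  "motion": [
    [[1,-1,0,0,0,0.1228,0],[1,-1,0,0,0,0.1228,0],[1,-1,0,0,0,0.1228,0],[1,-1,0,0,0,0.1228,0]]
  ],
  "grip_force": 30
}}

```text
time_s: 0.55
tool_pos: [0.304, -0.466, 0.2367]
tool_rot: [-179.9, -0.1, 0.5]
force: [0.5, 0.6, -0.1]
grip_width: 0.0869
grasp_force: 0.0
```

Request:
{"name": "jog_arm", "arguments": {
  "motion": [
    [[0.51,-0.9,0,0,0,0,0],[0.51,-0.9,0,0,0,0,0],[0.51,-0.9,0,0,0,0,0]]
  ]
}}

```text
time_s: 0.85
tool_pos: [0.3549, -0.3761, 0.2368]
tool_rot: [-179.9, -0.1, 0.6]
force: [-0.1, -0.3, 1.3]
grip_width: 0.0872
grasp_force: 0.0
```

Request:
{"name": "jog_arm", "arguments": {
  "motion": [
    [[0.51,-0.9,0,0,0,0,0],[0.51,-0.9,0,0,0,0,0],[0.51,-0.9,0,0,0,0,0]]
  ]
}}

```text
time_s: 1.15
tool_pos: [0.4053, -0.286, 0.2368]
tool_rot: [-179.9, -0.1, 0.6]
force: [0.2, 0.3, 0.0]
grip_width: 0.0869
grasp_force: 0.0
```

Request:
{"name": "jog_arm", "arguments": {
  "motion": [
    [[0.51,-0.9,0,0,0,0,0],[0.51,-0.9,0,0,0,0,0],[0.51,-0.9,0,0,0,0,0]]
  ]
}}

```text
time_s: 1.45
tool_pos: [0.4557, -0.1959, 0.2369]
tool_rot: [-179.9, -0.1, 0.6]
force: [0.0, -0.1, 1.1]
grip_width: 0.0867
grasp_force: 0.0
```

Request:
{"name": "jog_arm", "arguments": {
  "motion": [
    [[0.51,-0.9,0,0,0,0,0],[0.51,-0.9,0,0,0,0,0],[0.51,-0.9,0,0,0,0,0]]
  ]
}}

```text
time_s: 1.75
tool_pos: [0.5062, -0.1058, 0.2368]
tool_rot: [-179.8, -0.1, 0.6]
force: [-0.1, 0.2, 0.4]
grip_width: 0.0868
grasp_force: 0.0
```

Request:
{"name": "jog_arm", "arguments": {
  "motion": [
    [[0,-0.9,0,0,0,0,0],[0,-0.9,0,0,0,0,0],[0,-0.9,0,0,0,0,0],[0,-0.9,0,0,0,0,0]]
  ]
}}

```text
time_s: 2.15
tool_pos: [0.5037, -0.0226, 0.2365]
tool_rot: [179.9, 0.0, 0.1]
force: [0.6, -0.7, 0.6]
grip_width: 0.0868
grasp_force: 0.0
```

```bash
python3 - <<'E'
from h import *
tcp()
p,d,K,T=shot("wrist"); cv2.imwrite("pics/w1.png",p[:,:,::-1]); C=cloud(d,K,T)
H,S,V=cv2.split(cv2.cvtColor(p,cv2.COLOR_RGB2HSV))
print(rect((H>45)&(H<85)&(S>90),.065,K,T)); k=(C[...,2]>.085)&(C[...,2]<.11)&(d>.05)
print(rect(k,.095,K,T)); 
m=(abs(C[...,2]-.045)<.004)&(d>.05); print("lamp",rect(m,.045,K,T))
E
```

```text
t 2.15 [ 0.5037 -0.0226  0.2365] [1.7994e+02 0.0000e+00 1.0000e-01] F [ 0.6 -0.7  0.6] w 0.0868 gf 0.0
[(564, -48, 25, 23, np.float32(9.9), array([349., 129.])), (551, -3, 65, 34, np.float32(23.8), array([310., 137.]))]
[(560, -22, 28, 28, np.float32(0.1), array([325., 132.])), (587, 247, 29, 25, np.float32(113.6), array([ 39., 102.]))]
lamp [(554, 6, 239, 163, np.float32(93.0), array([298., 136.]))]
```

View pics/w1.png

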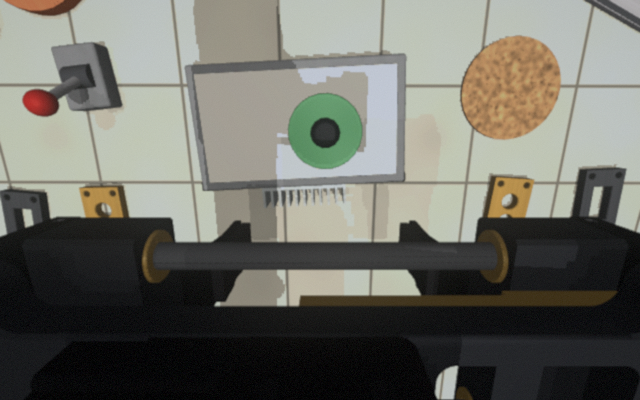

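The wrist view shows the lamp, with the knob at (325,132), the mat at (511,87) and the fins behind the lamp. Now I'll grip the knob.

Request:
{"name": "jog_arm", "arguments": {
  "motion": [
    [[0.555,0,0.5,0,0,0,0],[0.555,0,0.5,0,0,0,0],[0.555,0,0.8,0,0,0,0]]
  ]
}}

```text
time_s: 2.5
tool_pos: [0.5622, -0.025, 0.1565]
tool_rot: [180.0, -0.2, -0.2]
force: [-0.5, -0.1, -0.4]
grip_width: 0.0868
grasp_force: 0.0
```

Request:
{"name": "jog_arm", "arguments": {
  "motion": [
    [[0,0,0.4,0,0,0,0],[0,0,0.7,0,0,0,0],[0,0,0.7,0,0,0,0]]
  ]
}}

```text
time_s: 2.8
tool_pos: [0.5553, -0.0248, 0.0817]
tool_rot: [-180.0, 0.6, -0.2]
force: [-0.1, -0.8, 0.1]
grip_width: 0.0868
grasp_force: 0.0
```

Request:
{"name": "jog_arm", "arguments": {
  "motion": [
    [[0,0,0,0,0,0,1],[0,0,0,0,0,0,1],[0,0,0,0,0,0,1],[0,0,0,0,0,0,1],[0,0,0,0,0,0,1]]
  ],
  "grip_force": 35
}}

```text
time_s: 3.3
tool_pos: [0.5596, -0.022, 0.0875]
tool_rot: [180.0, -0.1, 0.0]
force: [0.6, 0.2, -0.4]
grip_width: 0.0546
grasp_force: 0.0
```

Request:
{"name": "jog_arm", "arguments": {
  "motion": [
    [[0,0,0,0,0,0,1],[0,0,0,0,0,0,1],[0,0,-0.2,0,0,0,1],[0,0,-0.4,0,0,0,1],[0,0,-0.4,0,0,0,1]]
  ]
}}

```text
time_s: 3.8
tool_pos: [0.5611, -0.0219, 0.1292]
tool_rot: [180.0, -0.3, 0.0]
force: [1.5, -0.5, -0.3]
grip_width: 0.0149
grasp_force: 0.0
```

The fingers close slowly, at about 64 mm/s, so I lifted too soon. I'll open, check the puck and regrip.

Request:
{"name": "jog_arm", "arguments": {
  "motion": [
    [[0,0,-0.7,0,0,0,0],[0,0,-0.7,0,0,0,0],[0,0,-0.7,0,0,0,0],[0,0,-0.7,0,0,0,0],[0,0,-0.7,0,0,0,0]]
  ]
}}

```text
time_s: 4.3
tool_pos: [0.558, -0.0221, 0.1946]
tool_rot: [-180.0, 0.2, 0.0]
force: [0.4, 0.3, -0.5]
grip_width: 0.047
grasp_force: 0.0
```

Request:
{"name": "jog_arm", "arguments": {
  "motion": [
    [[-0.4,0,0,0,0,0,0],[-0.4,0,0,0,0,0,0],[-0.4,0,0,0,0,0,0],[-0.4,0,0,0,0,0,0],[-0.4,0,0,0,0,0,0]]
  ]
}}

```text
time_s: 4.8
tool_pos: [0.5197, -0.0219, 0.1964]
tool_rot: [-180.0, -0.0, 0.0]
force: [0.3, -0.0, 0.1]
grip_width: 0.0839
grasp_force: 0.0
```

```bash
python3 - <<'E'
from h import *
tcp()
p,d,K,T=shot("wrist"); C=cloud(d,K,T)
k=(C[...,2]>.085)&(C[...,2]<.11)&(d>.05)
print(rect(k,.095,K,T)); to([.560,-.0225,.085])
E
```

```text
t 4.8 [ 0.5197 -0.0219  0.1964] [-1.7998e+02 -1.0000e-02  1.0000e-02] F [ 0.3 -0.   0.1] w 0.0839 gf 0.0
[(561, -21, 28, 28, np.float32(90.0), array([325., 153.])), (586, 239, 25, 15, np.float32(164.9), array([  8., 120.]))]
shift [0.403 0.007 1.115] turn [0. 0. 0.]
```

Puck unmoved.

Request:
{"name": "jog_arm", "arguments": {
  "motion": [
    [[0.41,0,0.4,0,0,0,0.4],[0.41,0,0.8,0,0,0,0.4],[0.41,0,0.8,0,0,0,0.4],[0.41,0,0.8,0,0,0,0.4]]
  ]
}}

```text
time_s: 5.25
tool_pos: [0.5597, -0.0216, 0.1161]
tool_rot: [-179.9, 0.1, 0.0]
force: [0.7, 0.3, 1.3]
grip_width: 0.0628
grasp_force: 0.0
```

Request:
{"name": "jog_arm", "arguments": {
  "motion": [
    [[0,0,0.31,0,0,0,0.4],[0,0,0.31,0,0,0,0.4],[0,0,0.31,0,0,0,1],[0,0,0.31,0,0,0,1],[0,0,0.31,0,0,0,1]]
  ]
}}

```text
time_s: 5.75
tool_pos: [0.5612, -0.022, 0.0875]
tool_rot: [180.0, -0.2, -0.0]
force: [-0.8, -0.3, -0.2]
grip_width: 0.0356
grasp_force: 0.0
```

Request:
{"name": "jog_arm", "arguments": {
  "motion": [
    [[0,0,0,0,0,0,1],[0,0,0,0,0,0,1],[0,0,0,0,0,0,1],[0,0,0,0,0,0,1],[0,0,0,0,0,0,1]]
  ]
}}

```text
time_s: 6.25
tool_pos: [0.5609, -0.0221, 0.0869]
tool_rot: [180.0, -0.1, -0.0]
force: [-1.3, -0.6, 6.1]
grip_width: 0.0292
grasp_force: 35.0
```

Request:
{"name": "jog_arm", "arguments": {
  "motion": [
    [[0,0,-0.1,0,0,0,1],[0,0,-0.25,0,0,0,1],[0,0,-0.4,0,0,0,1],[0,0,-0.4,0,0,0,1]]
  ]
}}

```text
time_s: 6.65
tool_pos: [0.5621, -0.0219, 0.1286]
tool_rot: [180.0, -0.3, -0.0]
force: [0.4, -0.2, -2.0]
grip_width: 0.0293
grasp_force: 35.0
```

Request:
{"name": "jog_arm", "arguments": {
  "motion": [
    [[0.05,0.25,0,0,0,0,1],[0.1,0.5,0,0,0,0,1],[0.157,0.76,0,0,0,0,1]]
  ]
}}

```text
time_s: 6.95
tool_pos: [0.5758, -0.0986, 0.1256]
tool_rot: [180.0, 0.0, 0.0]
force: [0.4, 0.4, -3.2]
grip_width: 0.0288
grasp_force: 35.0
```

Request:
{"name": "jog_arm", "arguments": {
  "motion": [
    [[0.05,0.25,0,0,0,0,1],[0.1,0.5,0,0,0,0,1],[0.157,0.76,0,0,0,0,1]]
  ]
}}

```text
time_s: 7.25
tool_pos: [0.5914, -0.1749, 0.1253]
tool_rot: [-180.0, 0.0, 0.0]
force: [0.9, 1.0, -2.6]
grip_width: 0.029
grasp_force: 35.0
```

Request:
{"name": "jog_arm", "arguments": {
  "motion": [
    [[0.05,0.25,0,0,0,0,1],[0.1,0.5,0,0,0,0,1],[0.157,0.76,0,0,0,0,1],[0.157,0.76,0,0,0,0,1],[0.157,0.76,0,0,0,0,1]]
  ]
}}

```text
time_s: 7.75
tool_pos: [0.6067, -0.2505, 0.125]
tool_rot: [-180.0, 0.0, -0.1]
force: [-0.3, -0.3, -2.0]
grip_width: 0.0291
grasp_force: 35.0
```

```bash
python3 - <<'E'
from h import *
tcp()
for n in("top","wrist"):
    p,d,K,T=shot(n); C=cloud(d,K,T)
    H,S,V=cv2.split(cv2.cvtColor(p,cv2.COLOR_RGB2HSV))
    if n=="wrist": cv2.imwrite("pics/w2.png",p[:,:,::-1]); print(rect((H>6)&(H<20)&(S>80),.004,K,T))
    print(n,rect((H>45)&(H<85)&(S>90),.105,K,T))
to([.608,-.250,.0415])
E
```

```text
t 7.75 [ 0.6067 -0.2505  0.125 ] [-1.7995e+02  5.0000e-02 -1.0000e-01] F [-0.3 -0.3 -2. ] w 0.0291 gf 35.0
top [(576, -248, 48, 16, np.float32(90.9), array([394., 179.]))]
[(493, -108, 24, 13, np.float32(90.1), array([191., 301.])), (496, -424, 27, 18, np.float32(90.1), array([494., 299.])), (531, -181, 32, 13, np.float32(176.5), array([256., 269.])), (631, -251, 119, 75, np.float32(88.1), array([326., 167.])), (738, -43, 61, 4, np.float32(92.1), array([78., 42.]))]
wrist [(576, -249, 40, 14, np.float32(90.1), array([325., 280.])), (629, -242, 73, 33, np.float32(111.5), array([320., 201.]))]
shift [0.008 0.018 0.838] turn [0. 0. 0.]
```

Request:
{"name": "jog_arm", "arguments": {
  "motion": [
    [[0,0,0.25,0,0,0,1],[0,0,0.5,0,0,0,1],[0,0,0.7,0,0,0,1],[0.01,0,0.76,0,0,0,1],[0.01,0,0.78,0,0,0,1]]
  ]
}}

```text
time_s: 8.35
tool_pos: [0.6081, -0.2486, 0.0471]
tool_rot: [-179.9, 0.1, 0.1]
force: [0.1, 0.2, -2.6]
grip_width: 0.0291
grasp_force: 35.0
```

Request:
{"name": "jog_arm", "arguments": {
  "motion": [
    [[0,0,0.01,0,0,0,1],[0,0,0.01,0,0,0,1],[0,0,0.01,0,0,0,0.4],[0,0,0.01,0,0,0,0.4],[0,0,0.01,0,0,0,0.4]]
  ]
}}

```text
time_s: 8.85
tool_pos: [0.6088, -0.2503, 0.0476]
tool_rot: [179.9, -0.1, -0.0]
force: [0.7, 0.0, -0.6]
grip_width: 0.0451
grasp_force: 0.0
```

Request:
{"name": "jog_arm", "arguments": {
  "motion": [
    [[0,0,0,0,0,0,0.3],[0,0,0,0,0,0,0.3],[0,0,-0.3,0,0,0,0.4],[0,0,-0.7,0,0,0,1],[0,0,-1,0,0,0,1]]
  ]
}}

```text
time_s: 9.35
tool_pos: [0.6087, -0.25, 0.1487]
tool_rot: [180.0, -0.1, 0.0]
force: [1.3, -0.5, -0.3]
grip_width: 0.0445
grasp_force: 0.0
```

Request:
{"name": "jog_arm", "arguments": {
  "motion": [
    [[-0.5,0,-0.4,0,0,0,1],[-1,0,-0.6,0,0,0,1],[-1,0,-0.6,0,0,0,1],[-1,0,-0.6,0,0,0,1]]
  ]
}}

```text
time_s: 9.75
tool_pos: [0.5069, -0.2513, 0.2087]
tool_rot: [179.8, -0.1, -0.2]
force: [0.1, 0.0, 0.2]
grip_width: 0.0128
grasp_force: 0.0
```

```bash
cat >> h.py <<'E'
def lampfit(show=True):
    """rail and lamp top edges from top camera depth; returns lamp centre(xy mm), yaw, rail"""
    p,d,K,T=shot("top"); C=cloud(d,K,T)
    ok=np.zeros(d.shape,bool); ok[85:310,120:510]=1
    r=[q for q in rect((C[...,2]>.030)&(C[...,2]<.06)&ok,.045,K,T) if q[2]>180]
    print(r); return p,C
E
python3 - <<'E'
from h import *
tcp()
p,C=lampfit()
p,d,K,T=shot("top"); H,S,V=cv2.split(cv2.cvtColor(p,cv2.COLOR_RGB2HSV))
print("puck",rect((H>45)&(H<85)&(S>90),.024,K,T)); cv2.imwrite("pics/top2.png",p[:,:,::-1])
p,d,K,T=shot("wrist"); C=cloud(d,K,T); m=(abs(C[...,2]-.045)<.004)&(d>.05); print("lamp",[q for q in rect(m,.045,K,T) if q[2]>100])
E
```

```text
t 9.75 [ 0.5069 -0.2513  0.2087] [ 1.798e+02 -1.000e-01 -1.500e-01] F [0.1 0.  0.2] w 0.0128 gf 0.0
[(551, 5, 241, 164, np.float32(92.9), array([299., 195.])), (739, 10, 296, 28, np.float32(92.2), array([299., 123.]))]
puck [(605, -250, 75, 75, np.float32(0.3), array([389., 172.]))]
lamp [(554, -4, 225, 163, np.float32(92.9), array([ 98., 158.]))]
```

Puck is on the mat. Next I go behind the right rear corner and start pushing.

Request:
{"name": "jog_arm", "arguments": {
  "motion": [
    [[-0.52,-0.78,0.4,0,0,0,1],[-0.52,-0.78,0.4,0,0,0,1],[-0.52,-0.78,0.4,0,0,0,1]]
  ]
}}

```text
time_s: 10.2
tool_pos: [0.4508, -0.165, 0.161]
tool_rot: [-179.7, 0.7, 0.4]
force: [-0.4, -0.4, -0.0]
grip_width: 0.0006
grasp_force: 0.0
```

Request:
{"name": "jog_arm", "arguments": {
  "motion": [
    [[0,-0.78,0.4,0,0,0,1],[0,-0.78,0.4,0,0,0,1],[0,-0.78,0.4,0,0,0,1]]
  ]
}}

```text
time_s: 10.5
tool_pos: [0.4553, -0.0879, 0.124]
tool_rot: [-179.8, 0.3, 0.5]
force: [-0.4, -0.1, -0.0]
grip_width: 0.0001
grasp_force: 0.0
```

Request:
{"name": "jog_arm", "arguments": {
  "motion": [
    [[0,0,0.4,0,0,0,1],[0,0,0.8,0,0,0,1],[0,0,0.98,0,0,0,1],[0,0,0.98,0,0,0,1]]
  ]
}}

```text
time_s: 10.9
tool_pos: [0.4545, -0.0933, 0.0256]
tool_rot: [-179.8, 0.3, 0.0]
force: [-1.0, 0.3, 1.1]
grip_width: 0.0001
grasp_force: 0.0
```

Request:
{"name": "jog_arm", "arguments": {
  "motion": [
    [[0.2,0,0,0,0,0,1],[0.28,0,0,0,0,0,1],[0.34,0,0,0,0,0,1],[0.4,0,0,0,0,0,1],[0.4,0,0,0,0,0,1]]
  ]
}}

```text
time_s: 11.4
tool_pos: [0.4932, -0.0952, 0.0283]
tool_rot: [179.9, 0.4, -0.0]
force: [-7.7, -1.2, 4.0]
grip_width: 0.0006
grasp_force: 3.9
```

Request:
{"name": "jog_arm", "arguments": {
  "motion": [
    [[0.04,0,0,0,0,0,1],[0.08,0,0,0,0,0,1],[0.12,0,0,0,0,0,1],[0.16,0,0,0,0,0,1],[0.16,0,0,0,0,0,1]]
  ]
}}

```text
time_s: 11.9
tool_pos: [0.5089, -0.097, 0.0283]
tool_rot: [179.8, 0.4, -0.1]
force: [-6.6, -4.7, 3.3]
grip_width: 0.0002
grasp_force: 4.1
```

```bash
python3 - <<'E'
from h import *
tcp(); lampfit()
E
```

```text
t 11.9 [ 0.5089 -0.097   0.0283] [ 1.798e+02  4.300e-01 -1.000e-01] F [-6.6 -4.7  3.3] w 0.0002 gf 4.1
[(561, 7, 239, 164, np.float32(99.0), array([294., 185.])), (739, 10, 296, 28, np.float32(92.2), array([299., 123.]))]
```

Request:
{"name": "jog_arm", "arguments": {
  "motion": [
    [[-0.3,0,0,0,0,0,1],[-0.65,0,0,0,0,0,1],[-0.65,0,-0.5,0,0,0,1],[-0.65,0,-0.9,0,0,0,1]]
  ]
}}

```text
time_s: 12.35
tool_pos: [0.4448, -0.0937, 0.1191]
tool_rot: [-180.0, 0.2, -0.0]
force: [2.1, -0.7, 0.3]
grip_width: 0.0005
grasp_force: 0.0
```

Request:
{"name": "jog_arm", "arguments": {
  "motion": [
    [[0,-0.5,0,0,0,0,1],[0,-0.95,0,0,0,0,1],[0,-0.95,0,0,0,0,1]]
  ]
}}

```text
time_s: 12.65
tool_pos: [0.4478, 0.0072, 0.1203]
tool_rot: [-179.9, -0.2, 0.5]
force: [0.3, -0.6, 0.1]
grip_width: 0.0004
grasp_force: 0.0
```

Request:
{"name": "jog_arm", "arguments": {
  "motion": [
    [[0,-0.5,0,0,0,0,1],[0,-0.95,0,0,0,0,1],[0,-0.95,0,0,0,0,1],[0,-0.95,0.5,0,0,0,1],[0,-0.95,0.9,0,0,0,1]]
  ]
}}

```text
time_s: 13.15
tool_pos: [0.4485, 0.0955, 0.0285]
tool_rot: [179.9, -0.2, 0.0]
force: [-0.1, -1.0, -0.1]
grip_width: 0.0003
grasp_force: 0.0
```

Request:
{"name": "jog_arm", "arguments": {
  "motion": [
    [[0.22,0,0,0,0,0,1],[0.33,0,0,0,0,0,1],[0.4,0,0,0,0,0,1],[0.46,0,0,0,0,0,1],[0.52,0,0,0,0,0,1]]
  ]
}}

```text
time_s: 13.65
tool_pos: [0.4969, 0.0972, 0.0284]
tool_rot: [-180.0, 0.3, 0.1]
force: [-6.8, 3.3, -1.6]
grip_width: 0.0003
grasp_force: 3.2
```

Request:
{"name": "jog_arm", "arguments": {
  "motion": [
    [[0.06,0,0,0,0,0,1],[0.12,0,0,0,0,0,1],[0.18,0,0,0,0,0,1],[0.18,0,0,0,0,0,1]]
  ]
}}

```text
time_s: 14.05
tool_pos: [0.5161, 0.0972, 0.0289]
tool_rot: [-179.9, 0.1, 0.0]
force: [-4.7, 2.3, -1.4]
grip_width: 0.0003
grasp_force: 2.2
```

```bash
python3 - <<'E'
from h import *
tcp(); lampfit()
E
```

```text
t 14.05 [0.5161 0.0972 0.0289] [-1.7994e+02  1.5000e-01  4.0000e-02] F [-4.7  2.3 -1.4] w 0.0003 gf 2.2
[(581, 0, 239, 165, np.float32(88.7), array([306., 180.])), (739, 10, 296, 28, np.float32(92.1), array([298., 123.]))]
```

Request:
{"name": "jog_arm", "arguments": {
  "motion": [
    [[-0.3,0,0,0,0,0,1],[-0.4,0,-0.2,0,0,0,1],[-0.4,0,-0.6,0,0,0,1],[-0.4,0,-0.9,0,0,0,1]]
  ]
}}

```text
time_s: 14.5
tool_pos: [0.4784, 0.0961, 0.1218]
tool_rot: [180.0, -0.2, 0.0]
force: [0.6, 0.1, 0.7]
grip_width: 0.0004
grasp_force: 0.0
```

Request:
{"name": "jog_arm", "arguments": {
  "motion": [
    [[0,0.5,0,0,0,0,1],[0,0.96,0,0,0,0,1],[0,0.96,0,0,0,0,1]]
  ]
}}

```text
time_s: 14.8
tool_pos: [0.4784, -0.0077, 0.1203]
tool_rot: [179.7, -0.2, -0.6]
force: [-0.1, -0.2, -0.1]
grip_width: 0.0003
grasp_force: 0.0
```

Request:
{"name": "jog_arm", "arguments": {
  "motion": [
    [[0,0.5,0,0,0,0,1],[0,0.96,0,0,0,0,1],[0,0.96,0,0,0,0,1],[0,0.96,0.5,0,0,0,1],[0,0.96,0.9,0,0,0,1]]
  ]
}}

```text
time_s: 15.3
tool_pos: [0.4791, -0.0969, 0.0293]
tool_rot: [179.9, -0.3, -0.1]
force: [0.6, 0.0, -0.2]
grip_width: 0.0005
grasp_force: 0.0
```

Request:
{"name": "jog_arm", "arguments": {
  "motion": [
    [[0.22,0,0,0,0,0,1],[0.33,0,0,0,0,0,1],[0.4,0,0,0,0,0,1],[0.46,0,0,0,0,0,1],[0.52,0,0,0,0,0,1]]
  ]
}}

```text
time_s: 15.8
tool_pos: [0.5258, -0.0982, 0.0292]
tool_rot: [179.8, 0.5, -0.1]
force: [-10.4, -5.2, 5.1]
grip_width: 0.0004
grasp_force: 5.7
```

Request:
{"name": "jog_arm", "arguments": {
  "motion": [
    [[0.06,0,0,0,0,0,1],[0.12,0,0,0,0,0,1],[0.18,0,0,0,0,0,1],[0.18,0,0,0,0,0,1]]
  ]
}}

```text
time_s: 16.2
tool_pos: [0.5461, -0.0988, 0.0293]
tool_rot: [179.8, 0.2, -0.1]
force: [-5.2, -5.4, -0.6]
grip_width: 0.0006
grasp_force: 2.7
```

```bash
python3 - <<'E'
from h import *
tcp(); lampfit()
E
```

```text
t 16.2 [ 0.5461 -0.0988  0.0293] [ 1.7978e+02  1.6000e-01 -1.0000e-01] F [-5.2 -5.4 -0.6] w 0.0006 gf 2.7
[(598, 6, 240, 165, np.float32(98.6), array([294., 172.])), (739, 10, 296, 28, np.float32(92.2), array([299., 123.]))]
```

Request:
{"name": "jog_arm", "arguments": {
  "motion": [
    [[-0.35,0,0,0,0,0,1],[-0.64,0,-0.2,0,0,0,1],[-0.64,0,-0.6,0,0,0,1],[-0.64,0,-0.9,0,0,0,1]]
  ]
}}

```text
time_s: 16.65
tool_pos: [0.4839, -0.0959, 0.1219]
tool_rot: [179.9, -0.2, 0.0]
force: [1.3, -0.6, 0.8]
grip_width: 0.0006
grasp_force: 0.0
```

Request:
{"name": "jog_arm", "arguments": {
  "motion": [
    [[0,-0.5,0,0,0,0,1],[0,-0.95,0,0,0,0,1],[0,-0.95,0,0,0,0,1]]
  ]
}}

```text
time_s: 16.95
tool_pos: [0.4847, 0.0064, 0.1213]
tool_rot: [-179.9, -0.3, 0.6]
force: [0.0, -0.1, -0.4]
grip_width: 0.0006
grasp_force: 0.0
```

Request:
{"name": "jog_arm", "arguments": {
  "motion": [
    [[0,-0.5,0,0,0,0,1],[0,-0.95,0,0,0,0,1],[0,-0.95,0,0,0,0,1],[0,-0.95,0.5,0,0,0,1],[0,-0.95,0.9,0,0,0,1]]
  ]
}}

```text
time_s: 17.45
tool_pos: [0.4854, 0.0939, 0.0293]
tool_rot: [179.9, -0.3, 0.0]
force: [0.8, -1.4, 0.5]
grip_width: 0.0005
grasp_force: 0.0
```

Request:
{"name": "jog_arm", "arguments": {
  "motion": [
    [[0.22,0,0,0,0,0,1],[0.33,0,0,0,0,0,1],[0.4,0,0,0,0,0,1],[0.46,0,0,0,0,0,1],[0.52,0,0,0,0,0,1]]
  ]
}}

```text
time_s: 17.95
tool_pos: [0.5329, 0.0961, 0.029]
tool_rot: [-179.9, 0.2, 0.1]
force: [-7.0, 4.6, -0.2]
grip_width: 0.0005
grasp_force: 3.4
```

Request:
{"name": "jog_arm", "arguments": {
  "motion": [
    [[0.06,0,0,0,0,0,1],[0.12,0,0,0,0,0,1],[0.18,0,0,0,0,0,1],[0.2,0,0,0,0,0,1]]
  ]
}}

```text
time_s: 18.35
tool_pos: [0.5535, 0.096, 0.0291]
tool_rot: [-179.9, 0.2, 0.1]
force: [-8.0, 4.2, 2.4]
grip_width: 0.0004
grasp_force: 4.2
```

```bash
python3 - <<'E'
from h import *
tcp(); lampfit()
E
```

```text
t 18.35 [0.5535 0.096  0.0291] [-1.799e+02  1.900e-01  6.000e-02] F [-8.   4.2  2.4] w 0.0004 gf 4.2
[(618, -2, 239, 165, np.float32(88.8), array([307., 167.])), (739, 10, 296, 28, np.float32(92.1), array([299., 123.]))]
```

Request:
{"name": "jog_arm", "arguments": {
  "motion": [
    [[-0.3,0,0,0,0,0,1],[-0.42,0,-0.2,0,0,0,1],[-0.42,0,-0.6,0,0,0,1],[-0.42,0,-0.9,0,0,0,1]]
  ]
}}

```text
time_s: 18.8
tool_pos: [0.5145, 0.0943, 0.1221]
tool_rot: [180.0, -0.3, 0.0]
force: [1.2, 0.8, 0.6]
grip_width: 0.0003
grasp_force: 0.0
```

Request:
{"name": "jog_arm", "arguments": {
  "motion": [
    [[0,0.5,0,0,0,0,1],[0,0.96,0,0,0,0,1],[0,0.96,0,0,0,0,1]]
  ]
}}

```text
time_s: 19.1
tool_pos: [0.5148, -0.0104, 0.1206]
tool_rot: [179.7, -0.2, -0.6]
force: [-1.2, -0.2, -0.3]
grip_width: 0.0003
grasp_force: 0.0
```

Request:
{"name": "jog_arm", "arguments": {
  "motion": [
    [[0,0.5,0,0,0,0,1],[0,0.96,0,0,0,0,1],[0,0.96,0,0,0,0,1],[0,0.96,0.5,0,0,0,1],[0,0.96,0.9,0,0,0,1]]
  ]
}}

```text
time_s: 19.6
tool_pos: [0.5153, -0.0988, 0.0296]
tool_rot: [179.9, -0.3, -0.1]
force: [-0.1, 0.2, -0.2]
grip_width: 0.0001
grasp_force: 0.0
```

Request:
{"name": "jog_arm", "arguments": {
  "motion": [
    [[0.22,0,0,0,0,0,1],[0.33,0,0,0,0,0,1],[0.4,0,0,0,0,0,1],[0.46,0,0,0,0,0,1],[0.52,0,0,0,0,0,1]]
  ]
}}

```text
time_s: 20.1
tool_pos: [0.5619, -0.1002, 0.0295]
tool_rot: [179.8, 0.5, -0.1]
force: [-12.4, -4.0, 7.3]
grip_width: 0.0005
grasp_force: 6.2
```

Request:
{"name": "jog_arm", "arguments": {
  "motion": [
    [[0.05,0,0,0,0,0,1],[0.09,0,0,0,0,0,1],[0.09,0,0,0,0,0,1]]
  ]
}}

```text
time_s: 20.4
tool_pos: [0.5723, -0.1011, 0.0296]
tool_rot: [179.7, 0.3, -0.1]
force: [-7.8, -4.3, 3.2]
grip_width: 0.0005
grasp_force: 3.9
```

```bash
python3 - <<'E'
from h import *
tcp(); lampfit()
E
```

```text
t 20.4 [ 0.5723 -0.1011  0.0296] [ 1.7974e+02  2.5000e-01 -1.1000e-01] F [-7.8 -4.3  3.2] w 0.0005 gf 3.9
[(629, 1, 240, 165, np.float32(95.4), array([296., 160.])), (739, 10, 296, 28, np.float32(92.2), array([299., 123.]))]
```

Request:
{"name": "jog_arm", "arguments": {
  "motion": [
    [[-0.35,0,0,0,0,0,1],[-0.51,0,-0.2,0,0,0,1],[-0.51,0,-0.6,0,0,0,1],[-0.51,0,-0.9,0,0,0,1]]
  ]
}}

```text
time_s: 20.85
tool_pos: [0.5244, -0.0978, 0.1222]
tool_rot: [179.9, -0.2, 0.0]
force: [-0.0, -0.2, 0.3]
grip_width: 0.0001
grasp_force: 0.0
```

Request:
{"name": "jog_arm", "arguments": {
  "motion": [
    [[0,-0.5,0,0,0,0,1],[0,-0.95,0,0,0,0,1],[0,-0.95,0,0,0,0,1]]
  ]
}}

```text
time_s: 21.15
tool_pos: [0.5245, 0.0054, 0.1216]
tool_rot: [-179.9, -0.3, 0.6]
force: [-0.4, 0.1, -0.2]
grip_width: 0.0004
grasp_force: 0.0
```

Request:
{"name": "jog_arm", "arguments": {
  "motion": [
    [[0,-0.5,0,0,0,0,1],[0,-0.95,0,0,0,0,1],[0,-0.95,0,0,0,0,1],[0,-0.95,0.5,0,0,0,1],[0,-0.95,0.9,0,0,0,1]]
  ]
}}

```text
time_s: 21.65
tool_pos: [0.5253, 0.0919, 0.0294]
tool_rot: [180.0, -0.3, 0.0]
force: [0.1, 0.2, -1.1]
grip_width: 0.0005
grasp_force: 0.0
```

Request:
{"name": "jog_arm", "arguments": {
  "motion": [
    [[0.22,0,0,0,0,0,1],[0.33,0,0,0,0,0,1],[0.4,0,0,0,0,0,1],[0.45,0,0,0,0,0,1],[0.5,0,0,0,0,0,1]]
  ]
}}

```text
time_s: 22.15
tool_pos: [0.5716, 0.0938, 0.029]
tool_rot: [-179.9, 0.2, 0.1]
force: [-6.1, 3.1, -2.0]
grip_width: 0.0004
grasp_force: 3.1
```

```bash
python3 - <<'E'
from h import *
tcp(); lampfit()
E
```

```text
t 22.15 [0.5716 0.0938 0.029 ] [-1.7992e+02  1.7000e-01  7.0000e-02] F [-6.1  3.1 -2. ] w 0.0004 gf 3.1
[(654, 6, 296, 198, np.float32(92.1), array([307., 146.]))]
```

Request:
{"name": "jog_arm", "arguments": {
  "motion": [
    [[-0.3,0,0,0,0,0,1],[-0.4,0,-0.2,0,0,0,1],[-0.4,0,-0.6,0,0,0,1],[-0.4,0,-0.9,0,0,0,1]]
  ]
}}

```text
time_s: 22.6
tool_pos: [0.5349, 0.0923, 0.1224]
tool_rot: [180.0, -0.3, 0.0]
force: [1.1, 0.2, 0.9]
grip_width: 0.0006
grasp_force: 0.0
```

Request:
{"name": "jog_arm", "arguments": {
  "motion": [
    [[0,0.5,0,0,0,0,1],[0,0.96,0,0,0,0,1],[0,0.96,0,0,0,0,1]]
  ]
}}

```text
time_s: 22.9
tool_pos: [0.535, -0.0129, 0.1207]
tool_rot: [179.7, -0.3, -0.6]
force: [-0.1, 0.3, -0.3]
grip_width: 0.0007
grasp_force: 0.0
```

Request:
{"name": "jog_arm", "arguments": {
  "motion": [
    [[0,0.5,0,0,0,0,1],[0,0.96,0,0,0,0,1],[0,0.96,0,0,0,0,1],[0,0.96,0.5,0,0,0,1],[0,0.96,0.9,0,0,0,1]]
  ]
}}

```text
time_s: 23.4
tool_pos: [0.5356, -0.1015, 0.0298]
tool_rot: [179.9, -0.3, -0.1]
force: [0.1, -0.6, -0.4]
grip_width: 0.0005
grasp_force: 0.0
```

Request:
{"name": "jog_arm", "arguments": {
  "motion": [
    [[0.2,0,0,0,0,0,1],[0.3,0,0,0,0,0,1],[0.35,0,0,0,0,0,1],[0.4,0,0,0,0,0,1],[0.44,0,0,0,0,0,1]]
  ]
}}

```text
time_s: 23.9
tool_pos: [0.5741, -0.1004, 0.0294]
tool_rot: [179.9, 0.4, -0.0]
force: [-12.4, -1.4, 8.5]
grip_width: 0.0001
grasp_force: 6.3
```

```bash
cat >> h.py <<'E'
def rear():
    """lamp front & rear edges from top cam at lamp |y| 60..115, and rail front edge: x at y"""
    p,d,K,T=shot("top"); g=cv2.cvtColor(p,cv2.COLOR_RGB2GRAY)
    cv2.imwrite("pics/rear.png",cv2.resize(p[100:225,235:360,::-1],None,fx=4.8,fy=4.8,interpolation=cv2.INTER_CUBIC))
E
python3 - <<'E'
from h import *
tcp(); rear()
E
```

```text
t 23.9 [ 0.5741 -0.1004  0.0294] [ 1.799e+02  4.400e-01 -2.000e-02] F [-12.4  -1.4   8.5] w 0.0001 gf 6.3
```

View pics/rear.png

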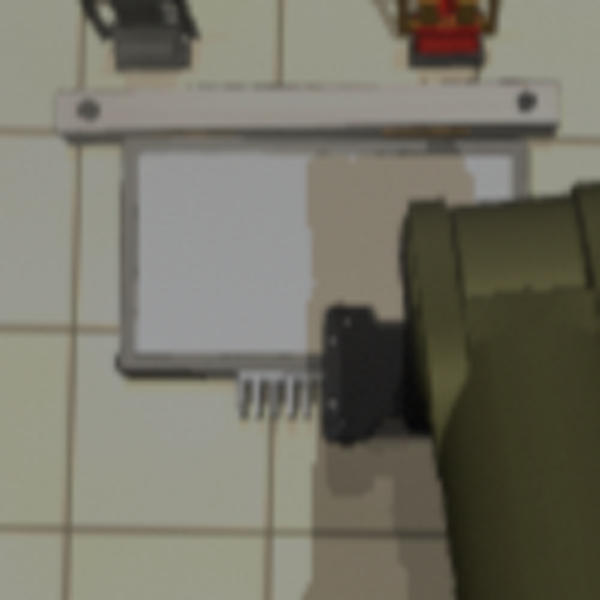

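The crop shows the lamp nearly home, with the gap slightly wider on the right (525,145). I'll keep pushing the right corner gently.

Request:
{"name": "jog_arm", "arguments": {
  "motion": [
    [[0.03,0,0,0,0,0,1],[0.06,0,0,0,0,0,1],[0.08,0,0,0,0,0,1],[0.08,0,0,0,0,0,1]]
  ]
}}

```text
time_s: 24.35
tool_pos: [0.5814, -0.1024, 0.0292]
tool_rot: [179.8, 0.5, -0.1]
force: [-11.7, -3.3, 7.8]
grip_width: 0.0
grasp_force: 5.6
```

Request:
{"name": "jog_arm", "arguments": {
  "motion": [
    [[0.02,0,0,0,0,0,1],[0.04,0,0,0,0,0,1],[0.04,0,0,0,0,0,1]]
  ]
}}

```text
time_s: 24.65
tool_pos: [0.5837, -0.1028, 0.0292]
tool_rot: [179.7, 0.7, -0.1]
force: [-15.6, -3.6, 12.5]
grip_width: 0.0003
grasp_force: 8.7
```

Request:
{"name": "jog_arm", "arguments": {
  "motion": [
    [[-0.35,0,0,0,0,0,1],[-0.55,0,-0.2,0,0,0,1],[-0.55,0,-0.6,0,0,0,1],[-0.55,0,-0.95,0,0,0,1]]
  ]
}}

```text
time_s: 25.05
tool_pos: [0.5338, -0.1001, 0.1259]
tool_rot: [179.9, -0.1, -0.0]
force: [1.4, -0.3, 0.6]
grip_width: 0.0001
grasp_force: 0.0
```

Request:
{"name": "jog_arm", "arguments": {
  "motion": [
    [[0,-0.5,0,0,0,0,1],[0.4,-1,-0.2,0,0,0,1],[0.4,-1,-0.2,0,0,0,1],[0.4,-1,-0.2,0,0,0,1],[0.4,-1,-0.2,0,0,0,1]]
  ]
}}

```text
time_s: 25.55
tool_pos: [0.5741, -0.0004, 0.1441]
tool_rot: [179.9, -0.0, 0.0]
force: [1.0, -0.9, 0.1]
grip_width: 0.0004
grasp_force: 0.0
```

```bash
python3 - <<'E'
from h import *
tcp()
p,d,K,T=shot("wrist"); cv2.imwrite("pics/w3.png",p[:,:,::-1])
C=cloud(d,K,T)
for y in(-.1,-.05,.05,.1):
    s=[]
    for z0 in(.035,):
        for x in np.arange(.70,.745,.0015):
            q=T[:3,:3].T@(np.array([x,y,.045])-T[:3,3]); u,v=K[:2,2]+q[:2]/q[2]*K[0,0]
            u,v=int(round(u)),int(round(v)); s.append(int(C[v,u,2]*1000) if 0<=u<640 and 0<=v<400 else -1)
    print(y,s)
E
```

```text
t 25.55 [ 5.741e-01 -4.000e-04  1.441e-01] [ 1.7993e+02 -3.0000e-02  2.0000e-02] F [ 1.  -0.9  0.1] w 0.0004 gf 0.0
-0.1 [46, 45, 44, 44, 46, 45, 46, 46, 45, 44, 44, 45, 44, 44, 44, 44, 44, 43, 43, 43, -1, -1, -1, -1, -1, -1, -1, -1, -1, -1, -1]
-0.05 [45, 45, 44, 46, 46, 45, 46, 44, 45, 45, 45, 45, 45, 46, 46, 43, 42, 44, 44, 44, -1, -1, -1, -1, -1, -1, -1, -1, -1, -1, -1]
0.05 [45, 46, 45, 45, 46, 44, 45, 44, 45, 45, 45, 44, 44, 46, 45, 45, 45, 32, 34, 39, -1, -1, -1, -1, -1, -1, -1, -1, -1, -1, -1]
0.1 [44, 46, 46, 46, 45, 46, 45, 45, 44, 45, 44, 44, 44, 45, 44, 25, 32, 35, 40, 40, -1, -1, -1, -1, -1, -1, -1, -1, -1, -1, -1]
```

View pics/w3.png

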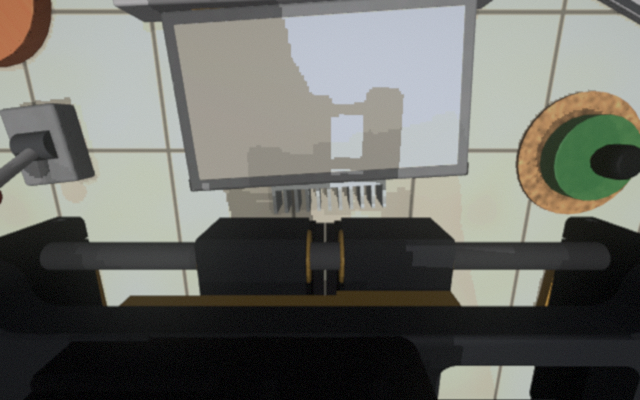

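The right front touches the rail. At the left (165,12) a gap of about 5 mm remains, so I'll push the left corner.

Request:
{"name": "jog_arm", "arguments": {
  "motion": [
    [[-0.4,-0.3,0,0,0,0,1],[-0.4,-0.92,0.2,0,0,0,1],[-0.4,-0.92,0.3,0,0,0,1],[-0.4,-0.92,0.3,0,0,0,1]]
  ]
}}

```text
time_s: 26.0
tool_pos: [0.5318, 0.0929, 0.1118]
tool_rot: [180.0, 0.2, 0.2]
force: [0.3, -0.7, 0.2]
grip_width: 0.0003
grasp_force: 0.0
```

Request:
{"name": "jog_arm", "arguments": {
  "motion": [
    [[0,0,0.5,0,0,0,1],[0,0,0.85,0,0,0,1],[0,0,0.85,0,0,0,1],[0.15,0,0.85,0,0,0,1],[0.25,0,0.85,0,0,0,1]]
  ]
}}

```text
time_s: 26.5
tool_pos: [0.5612, 0.0903, 0.0303]
tool_rot: [180.0, -0.1, -0.1]
force: [0.4, -0.1, 0.0]
grip_width: 0.0005
grasp_force: 0.0
```

Request:
{"name": "jog_arm", "arguments": {
  "motion": [
    [[0.05,0,0,0,0,0,1],[0.1,0,0,0,0,0,1],[0.14,0,0,0,0,0,1],[0.17,0,0,0,0,0,1],[0.17,0,0,0,0,0,1]]
  ]
}}

```text
time_s: 27.0
tool_pos: [0.5728, 0.0922, 0.0283]
tool_rot: [179.9, 0.4, 0.1]
force: [-8.0, -0.7, 6.7]
grip_width: 0.0
grasp_force: 4.3
```

Request:
{"name": "jog_arm", "arguments": {
  "motion": [
    [[0.03,0,0,0,0,0,1],[0.05,0,0,0,0,0,1],[0.07,0,0,0,0,0,1],[0.07,0,0,0,0,0,1]]
  ]
}}

```text
time_s: 27.4
tool_pos: [0.577, 0.0936, 0.0282]
tool_rot: [179.9, 0.7, 0.1]
force: [-16.1, 1.3, 11.4]
grip_width: 0.0004
grasp_force: 7.8
```

Request:
{"name": "jog_arm", "arguments": {
  "motion": [
    [[0.03,0,0,0,0,0,1],[0.03,0,0,0,0,0,1],[0.03,0,0,0,0,0,1]]
  ]
}}

```text
time_s: 27.7
tool_pos: [0.5771, 0.0937, 0.028]
tool_rot: [179.8, 1.0, 0.2]
force: [-24.1, -0.1, 18.2]
grip_width: 0.0003
grasp_force: 11.6
```

Request:
{"name": "jog_arm", "arguments": {
  "motion": [
    [[-0.35,0,0,0,0,0,1],[-0.5,0,-0.2,0,0,0,1],[-0.5,0,-0.6,0,0,0,1],[-0.5,0,-1,0,0,0,1]]
  ]
}}

```text
time_s: 28.1
tool_pos: [0.5348, 0.092, 0.1293]
tool_rot: [180.0, 0.1, 0.1]
force: [1.1, -0.5, 0.7]
grip_width: 0.0006
grasp_force: 0.0
```

Request:
{"name": "jog_arm", "arguments": {
  "motion": [
    [[0,0.5,0,0,0,0,1],[0.4,0.92,-0.2,0,0,0,1],[0.4,0.92,-0.2,0,0,0,1],[0.4,0.92,-0.2,0,0,0,1],[0.4,0.92,-0.2,0,0,0,1]]
  ]
}}

```text
time_s: 28.6
tool_pos: [0.5756, 0.0015, 0.1483]
tool_rot: [-179.9, 0.1, 0.1]
force: [1.0, 0.4, 0.1]
grip_width: 0.0005
grasp_force: 0.0
```

```bash
cat >> h.py <<'E'
def gap():
    tcp()
    p,d,K,T=shot("wrist"); C=cloud(d,K,T)
    for y in(-.1,-.08,-.05,.03,.05,.08,.1):
        s=[]
        for x in np.arange(.712,.735,.001):
            q=T[:3,:3].T@(np.array([x,y,.045])-T[:3,3]); u,v=K[:2,2]+q[:2]/q[2]*K[0,0]
            u,v=int(round(u)),int(round(v)); s.append(int(round(C[v,u,2]*1000)) if 0<=u<640 and 0<=v<400 else -1)
        print(y,s)
    # rear edge of lamp top -> yaw
    cs=[]
    for u in list(range(195,265))+list(range(395,465)):
        col=C[:,u,2]; v=np.where((abs(col-.045)<.004)&(C[:,u,0]<.62)&(C[:,u,0]>.5))[0]
        if len(v): cs.append(onplane([u,v.max()],.045,K,T)[0,:2])
    cs=np.array(cs); print("rear yaw",np.degrees(np.arctan(-np.polyfit(cs[:,1],cs[:,0],1)[0])),cs[:,0].mean())
    return p
E
python3 - <<'E'
from h import *
gap()
E
```

```text
t 28.6 [0.5756 0.0015 0.1483] [-1.7994e+02  5.0000e-02  8.0000e-02] F [1.  0.4 0.1] w 0.0005 gf 0.0
-0.1 [46, 47, 45, 44, 46, 45, 44, 45, 46, 46, 46, 45, 45, 44, 44, 44, 47, 43, 45, 43, -1, -1, -1, -1]
-0.08 [47, 46, 47, 45, 46, 45, 45, 46, 48, 45, 47, 46, 45, 44, 45, 44, 44, 45, 44, 45, -1, -1, -1, -1]
-0.05 [44, 46, 45, 46, 46, 46, 46, 47, 45, 46, 45, 44, 45, 44, 45, 45, 43, 44, 46, 44, -1, -1, -1, -1]
0.03 [45, 46, 46, 46, 46, 47, 45, 47, 45, 44, 45, 45, 45, 46, 44, 45, 46, 43, 40, 41, -1, -1, -1, -1]
0.05 [47, 46, 46, 46, 45, 46, 47, 45, 45, 44, 44, 44, 44, 44, 44, 46, 44, 40, 41, 41, -1, -1, -1, -1]
0.08 [46, 47, 47, 46, 45, 46, 46, 45, 45, 45, 46, 44, 44, 44, 44, 44, 40, 40, 41, 41, -1, -1, -1, -1]
0.1 [46, 46, 46, 45, 45, 46, 45, 45, 44, 45, 45, 46, 44, 44, 45, 44, 41, 40, 41, 40, -1, -1, -1, -1]
rear yaw 1.7565108085762837 0.5927141276603255
```

Left is home. A light seating push on the right corner will confirm it's square.

Request:
{"name": "jog_arm", "arguments": {
  "motion": [
    [[-0.4,0.3,0,0,0,0,1],[-0.4,1,0.2,0,0,0,1],[-0.4,1,0.3,0,0,0,1],[-0.4,1,0.3,0,0,0,1]]
  ]
}}

```text
time_s: 29.05
tool_pos: [0.5337, -0.1032, 0.1157]
tool_rot: [180.0, 0.3, -0.3]
force: [0.4, -0.9, -1.1]
grip_width: 0.0
grasp_force: 0.0
```

Request:
{"name": "jog_arm", "arguments": {
  "motion": [
    [[0,0,0.5,0,0,0,1],[0,0,0.88,0,0,0,1],[0,0,0.88,0,0,0,1],[0.15,0,0.88,0,0,0,1],[0.25,0,0.88,0,0,0,1]]
  ]
}}

```text
time_s: 29.55
tool_pos: [0.5632, -0.0982, 0.0323]
tool_rot: [-180.0, -0.1, 0.1]
force: [0.4, -0.3, -0.2]
grip_width: 0.0003
grasp_force: 0.0
```

Request:
{"name": "jog_arm", "arguments": {
  "motion": [
    [[0.08,0,0,0,0,0,1],[0.14,0,0,0,0,0,1],[0.19,0,0,0,0,0,1],[0.22,0,0,0,0,0,1],[0.22,0,0,0,0,0,1]]
  ]
}}

```text
time_s: 30.05
tool_pos: [0.5828, -0.0999, 0.0305]
tool_rot: [180.0, 0.1, 0.0]
force: [-2.2, -0.2, 1.7]
grip_width: 0.0003
grasp_force: 0.7
```

Request:
{"name": "jog_arm", "arguments": {
  "motion": [
    [[0.03,0,0,0,0,0,1],[0.05,0,0,0,0,0,1],[0.05,0,0,0,0,0,1]]
  ]
}}

```text
time_s: 30.35
tool_pos: [0.5841, -0.1004, 0.0298]
tool_rot: [179.9, 0.5, -0.0]
force: [-10.7, -0.4, 7.5]
grip_width: 0.0005
grasp_force: 5.4
```

Request:
{"name": "jog_arm", "arguments": {
  "motion": [
    [[0.03,0,0,0,0,0,1],[0.03,0,0,0,0,0,1],[-0.3,0,0,0,0,0,1],[-0.5,0,-0.3,0,0,0,0.5],[-0.7,0,-0.7,0,0,0,0]]
  ]
}}

```text
time_s: 30.85
tool_pos: [0.5154, -0.0999, 0.0991]
tool_rot: [-179.9, 0.2, -0.0]
force: [0.5, -1.0, 0.8]
grip_width: 0.0096
grasp_force: 0.0
```

Request:
{"name": "jog_arm", "arguments": {
  "motion": [
    [[-0.35,0.3,-0.6,0,0,0,0],[-0.35,0.75,-0.6,0,0,0,0],[-0.35,0.75,-0.6,0,0,0,0]]
  ]
}}

```text
time_s: 31.15
tool_pos: [0.4829, -0.1817, 0.1635]
tool_rot: [179.6, -0.2, -0.4]
force: [-0.6, 0.3, 0.2]
grip_width: 0.0325
grasp_force: 0.0
```

Request:
{"name": "jog_arm", "arguments": {
  "motion": [
    [[-0.6,0.4,-0.6,0,0,0,0],[-0.6,0.75,-0.6,0,0,0,0],[-0.6,0.75,-0.6,0,0,0,0],[-0.6,0.75,-0.6,0,0,0,0],[-0.6,0.75,-0.6,0,0,0,0]]
  ]
}}

```text
time_s: 31.65
tool_pos: [0.4234, -0.2492, 0.2201]
tool_rot: [-180.0, -0.0, -0.0]
force: [0.5, 1.7, -0.3]
grip_width: 0.0727
grasp_force: 0.0
```

```bash
cat >> h.py <<'E'
def brass(n):
    p,d,K,T=shot(n); H,S,V=cv2.split(cv2.cvtColor(p,cv2.COLOR_RGB2HSV)); C=cloud(d,K,T)
    print(n,[q for q in rect((H>15)&(H<30)&(S>130)&(V>80)&(C[...,0]<.6),.012,K,T) if q[2]>50]); return p,C,K,T
E
python3 - <<'E'
from h import *
tcp(); brass("wrist"); p,C,K,T=brass("top"); cv2.imwrite("pics/top4.png",p[:,:,::-1])
H,S,V=cv2.split(cv2.cvtColor(p,cv2.COLOR_RGB2HSV))
print("puck",rect((H>45)&(H<85)&(S>90),.024,K,T))
# lamp side/rear edges
m=(C[...,2]>.03)&(C[...,2]<.06)
for x in(.60,.64,.68):
    row=[]; 
    sel=m&(abs(C[...,0]-x)<.004)&(abs(C[...,1])<.16); print(x,C[sel][:,1].min().round(4),C[sel][:,1].max().round(4))
for y in(-.1,-.07,.07,.1):
    sel=m&(abs(C[...,1]-y)<.004)&(C[...,0]<.76)&(C[...,0]>.5); print(y,C[sel][:,0].min().round(4),C[sel][:,0].max().round(4))
E
```

```text
t 31.65 [ 0.4234 -0.2492  0.2201] [-1.7996e+02 -1.0000e-02 -0.0000e+00] F [ 0.5  1.7 -0.3] w 0.0727 gf 0.0
wrist [(317, -50, 67, 11, np.float32(169.6), array([174., 257.])), (455, -264, 88, 48, np.float32(176.3), array([338., 150.]))]
top [(442, 270, 89, 49, np.float32(2.1), array([207., 226.]))]
puck [(607, -250, 75, 72, np.float32(90.9), array([389., 171.]))]
0.6 -0.1227 0.1173
0.64 -0.1193 0.118
0.68 -0.119 0.1194
-0.1 0.5929 0.7565
-0.07 0.5923 0.7559
0.07 0.5869 0.7504
0.1 0.5857 0.7499
```

View pics/top4.png

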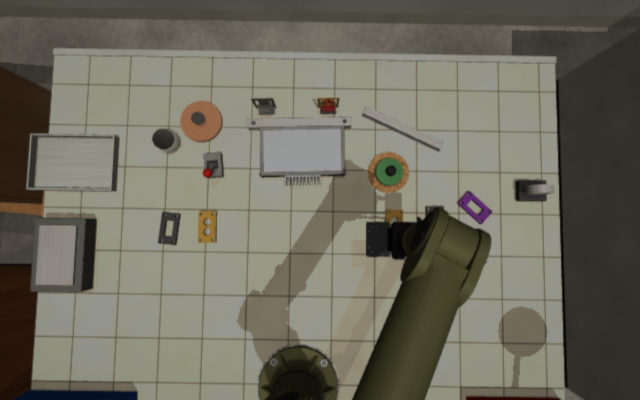

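The top view shows the lamp square against the rail, the puck on the mat at (389,171) and brass at (393,215) and (207,226). There are no hidden plates near the lamp. I'll pick the right brass plate, at world (0.455,-0.264).

Request:
{"name": "jog_arm", "arguments": {
  "motion": [
    [[0.315,0.145,0.5,0,0,0.0206,0],[0.315,0.145,1,0,0,0.0206,0],[0.315,0.145,1,0,0,0.0206,0]]
  ]
}}

```text
time_s: 32.05
tool_pos: [0.4523, -0.2608, 0.1148]
tool_rot: [-179.6, 0.5, -3.5]
force: [-0.9, 0.8, 0.2]
grip_width: 0.0863
grasp_force: 0.0
```

Request:
{"name": "jog_arm", "arguments": {
  "motion": [
    [[0,0,0.4,0,0,0,0],[0,0,0.7,0,0,0,0],[0,0,0.9,0,0,0,0],[0,0,0.98,0,0,0,0],[0,0,1,0,0,0,0]]
  ]
}}

```text
time_s: 32.55
tool_pos: [0.4549, -0.2636, 0.0206]
tool_rot: [-180.0, 0.0, -3.6]
force: [-0.5, -0.5, 0.7]
grip_width: 0.087
grasp_force: 0.0
```

```bash
python3 - <<'E'
from h import *
tcp(); to([.455,-.264,.0165],[180,0,-3.7])
E
```

```text
t 32.55 [ 0.4549 -0.2636  0.0206] [-1.7996e+02  3.0000e-02 -3.6300e+00] F [-0.5 -0.5  0.7] w 0.087 gf 0.0
shift [0.001 0.004 0.041] turn [-0.0002  0.0002  0.0004]
```

Request:
{"name": "jog_arm", "arguments": {
  "motion": [
    [[0,0,0.035,0,0,0,0.9],[0,0,0.035,0,0,0,0.9],[0,0,0.035,0,0,0,0.9],[0,0,0.035,0,0,0,0.9],[0,0,0.035,0,0,0,0.9]]
  ],
  "grip_force": 45
}}

```text
time_s: 33.05
tool_pos: [0.4549, -0.2648, 0.0175]
tool_rot: [180.0, -0.0, -3.7]
force: [-0.4, 0.9, -0.0]
grip_width: 0.0549
grasp_force: 0.0
```

Request:
{"name": "jog_arm", "arguments": {
  "motion": [
    [[0,0,0,0,0,0,0.9],[0,0,0,0,0,0,0.9],[0,0,0,0,0,0,0.9],[0,0,0,0,0,0,0.9]]
  ]
}}

```text
time_s: 33.45
tool_pos: [0.4548, -0.2648, 0.0174]
tool_rot: [180.0, -0.0, -3.7]
force: [-0.8, -0.9, 4.0]
grip_width: 0.0492
grasp_force: 45.0
```

Request:
{"name": "jog_arm", "arguments": {
  "motion": [
    [[0,0,-0.2,0,0,0,0.9],[0,0,-0.5,0,0,0,0.9],[0,0,-0.9,0,0,-0.032,0.9],[0,0,-0.9,0,0,-0.032,0.9],[0,0,-0.9,0,0,-0.032,0.9]]
  ]
}}

```text
time_s: 33.95
tool_pos: [0.4545, -0.2645, 0.1069]
tool_rot: [180.0, 0.0, 2.0]
force: [0.3, 0.6, -4.3]
grip_width: 0.0495
grasp_force: 45.0
```

Request:
{"name": "jog_arm", "arguments": {
  "motion": [
    [[0.25,-0.25,0,0,0,0,0.9],[0.5,-0.48,0,0,0,0,0.9],[0.7,-0.676,0,0,0,0,0.9]]
  ]
}}

```text
time_s: 34.25
tool_pos: [0.5216, -0.1924, 0.1046]
tool_rot: [-179.9, 0.2, 2.0]
force: [-0.4, -0.8, -3.2]
grip_width: 0.0491
grasp_force: 45.0
```

Request:
{"name": "jog_arm", "arguments": {
  "motion": [
    [[0.25,-0.25,0,0,0,0,0.9],[0.5,-0.48,0,0,0,0,0.9],[0.7,-0.676,0,0,0,0,0.9]]
  ]
}}

```text
time_s: 34.55
tool_pos: [0.5891, -0.1221, 0.1041]
tool_rot: [-179.9, 0.2, 2.1]
force: [0.4, -0.5, -3.5]
grip_width: 0.0496
grasp_force: 45.0
```

Request:
{"name": "jog_arm", "arguments": {
  "motion": [
    [[0.25,-0.25,0,0,0,0,0.9],[0.5,-0.48,0,0,0,0,0.9],[0.7,-0.676,0,0,0,0,0.9],[0.7,-0.676,0,0,0,0,0.9],[0.7,-0.676,0,0,0,0,0.9]]
  ]
}}

```text
time_s: 35.05
tool_pos: [0.6557, -0.0532, 0.1041]
tool_rot: [-179.9, 0.3, 2.1]
force: [-0.9, -0.4, -3.8]
grip_width: 0.0497
grasp_force: 45.0
```

```bash
python3 - <<'E'
from h import *
tcp(); to([.658,-.055,.064],[180,0,2])
E
```

```text
t 35.05 [ 0.6557 -0.0532  0.1041] [-179.95    0.28    2.15] F [-0.9 -0.4 -3.8] w 0.0497 gf 45.0
shift [0.024 0.019 0.401] turn [-0.0003  0.0015  0.0008]
```

Request:
{"name": "jog_arm", "arguments": {
  "motion": [
    [[0.024,0.019,0.15,0,0,0,0.9],[0.024,0.019,0.28,0,0,0,0.9],[0.024,0.019,0.36,0,0,0,0.9],[0.024,0.019,0.4,0,0,0,0.9],[0.024,0.019,0.41,0,0,0,0.9]]
  ]
}}

```text
time_s: 35.55
tool_pos: [0.6591, -0.0564, 0.0651]
tool_rot: [-180.0, 0.1, 2.0]
force: [-0.1, -0.5, -2.8]
grip_width: 0.0494
grasp_force: 45.0
```

Request:
{"name": "jog_arm", "arguments": {
  "motion": [
    [[0,0,0.005,0,0,0,0.9],[0,0,0.01,0,0,0,0.9],[0,0,0.01,0,0,0,0.9]]
  ]
}}

```text
time_s: 35.85
tool_pos: [0.6601, -0.0561, 0.0656]
tool_rot: [180.0, -0.1, 2.1]
force: [0.6, -0.7, -2.6]
grip_width: 0.0493
grasp_force: 45.0
```

Request:
{"name": "jog_arm", "arguments": {
  "motion": [
    [[0,0,0.01,0,0,0,0.9],[0,0,0.02,0,0,0,0.9],[0,0,0.025,0,0,0,0.9],[0,0,0.025,0,0,0,0.9]]
  ]
}}

```text
time_s: 36.25
tool_pos: [0.6597, -0.0561, 0.0625]
tool_rot: [180.0, 0.0, 2.1]
force: [0.1, 0.1, -4.0]
grip_width: 0.0493
grasp_force: 45.0
```

Request:
{"name": "jog_arm", "arguments": {
  "motion": [
    [[0,0,0.007,0,0,0,0.9],[0,0,0.007,0,0,0,0.9],[0,0,0.007,0,0,0,0.2],[0,0,0.007,0,0,0,0.2],[0,0,0.007,0,0,0,0.2]]
  ]
}}

```text
time_s: 36.75
tool_pos: [0.6602, -0.0561, 0.0621]
tool_rot: [180.0, -0.1, 2.1]
force: [-0.5, -0.0, 0.1]
grip_width: 0.0649
grasp_force: 0.0
```

Request:
{"name": "jog_arm", "arguments": {
  "motion": [
    [[0,0,0,0,0,0,0.2],[0,0,-0.2,0,0,0,0.2],[0,0,-0.6,0,0,0,0],[0,0,-0.9,0,0,0,0]]
  ]
}}

```text
time_s: 37.15
tool_pos: [0.6601, -0.0559, 0.1535]
tool_rot: [-180.0, -0.1, 2.1]
force: [0.7, -0.2, -0.3]
grip_width: 0.0788
grasp_force: 0.0
```

Request:
{"name": "jog_arm", "arguments": {
  "motion": [
    [[-0.4,-0.5,-0.4,0,0,0,0],[-0.8,-1,-0.6,0,0,0,0],[-0.8,-1,-0.6,0,0,0,0],[-0.8,-1,-0.6,0,0,0,0]]
  ]
}}

```text
time_s: 37.55
tool_pos: [0.5745, 0.0481, 0.2151]
tool_rot: [-180.0, -0.2, 2.6]
force: [-0.1, -0.1, 0.2]
grip_width: 0.0869
grasp_force: 0.0
```

Request:
{"name": "jog_arm", "arguments": {
  "motion": [
    [[-0.4,-0.5,0,0,0,0,0],[-0.8,-1,0,0,0,0,0],[-0.8,-1,0,0,0,0,0],[-0.8,-1,0,0,0,0,0]]
  ]
}}

```text
time_s: 37.95
tool_pos: [0.4902, 0.1423, 0.2122]
tool_rot: [180.0, -0.0, 2.5]
force: [0.3, -0.2, 0.6]
grip_width: 0.0871
grasp_force: 0.0
```

Request:
{"name": "jog_arm", "arguments": {
  "motion": [
    [[-0.4,-0.5,0,0,0,0,0],[-0.7,-1,0,0,0,0,0],[-0.7,-1,0,0,0,0,0],[-0.7,-1,0,0,0,0,0],[-0.7,-1,0,0,0,0,0]]
  ]
}}

```text
time_s: 38.45
tool_pos: [0.4201, 0.2347, 0.212]
tool_rot: [180.0, -0.1, 2.0]
force: [-0.4, -0.7, -0.4]
grip_width: 0.0868
grasp_force: 0.0
```

```bash
python3 - <<'E'
from h import *
tcp(); p,C,K,T=brass("wrist"); p,C,K,T=brass("top"); cv2.imwrite("pics/top5.png",p[:,:,::-1])
H,S,V=cv2.split(cv2.cvtColor(p,cv2.COLOR_RGB2HSV))
print("on lamp",[q for q in rect((H>15)&(H<30)&(S>130)&(V>80)&(C[...,0]>.58)&(C[...,0]<.74),.057,K,T) if q[2]>50])
E
```

```text
t 38.45 [0.4201 0.2347 0.212 ] [ 1.7996e+02 -6.0000e-02  2.0400e+00] F [-0.4 -0.7 -0.4] w 0.0868 gf 0.0
wrist [(320, 0, 55, 11, np.float32(4.9), array([503., 262.])), (443, 271, 88, 48, np.float32(1.6), array([295., 158.]))]
top []
on lamp [(660, -57, 85, 45, np.float32(1.0), array([322., 151.]))]
```

The first brass plate is on the lamp at (322,151). Now the second, at world (0.443,0.2705).

Request:
{"name": "jog_arm", "arguments": {
  "motion": [
    [[0.24,-0.35,0.5,0,0,0,0],[0.24,-0.35,0.95,0,0,0,0],[0.24,-0.35,0.95,0,0,0,0]]
  ]
}}

```text
time_s: 38.85
tool_pos: [0.44, 0.2688, 0.1115]
tool_rot: [179.9, 0.6, 2.0]
force: [-0.9, -0.8, -0.6]
grip_width: 0.087
grasp_force: 0.0
```

Request:
{"name": "jog_arm", "arguments": {
  "motion": [
    [[0,0,0.4,0,0,0,0],[0,0,0.7,0,0,0,0],[0,0,0.88,0,0,0,0],[0,0,0.95,0,0,0,0],[0,0,0.96,0,0,0,0]]
  ]
}}

```text
time_s: 39.35
tool_pos: [0.4424, 0.271, 0.0211]
tool_rot: [180.0, -0.0, 2.0]
force: [-0.4, 0.7, -0.1]
grip_width: 0.087
grasp_force: 0.0
```

```bash
python3 - <<'E'
from h import *
tcp(); to([.443,.2705,.0170],[180,0,1.9])
E
```

```text
t 39.35 [0.4424 0.271  0.0211] [179.99  -0.     2.  ] F [-0.4  0.7 -0.1] w 0.087 gf 0.0
shift [0.005 0.005 0.041] turn [ 0.0001 -0.      0.0006]
```

Request:
{"name": "jog_arm", "arguments": {
  "motion": [
    [[0,0,0.035,0,0,0,0.9],[0,0,0.035,0,0,0,0.9],[0,0,0.035,0,0,0,0.9],[0,0,0.035,0,0,0,0.9],[0,0,0.035,0,0,0,0.9]]
  ]
}}

```text
time_s: 39.85
tool_pos: [0.4421, 0.2714, 0.0177]
tool_rot: [180.0, -0.0, 2.0]
force: [-0.5, -0.8, 1.3]
grip_width: 0.0549
grasp_force: 0.0
```

Request:
{"name": "jog_arm", "arguments": {
  "motion": [
    [[0,0,0,0,0,0,0.9],[0,0,0,0,0,0,0.9],[0,0,0,0,0,0,0.9],[0,0,0,0,0,0,0.9]]
  ]
}}

```text
time_s: 40.25
tool_pos: [0.4421, 0.2711, 0.0176]
tool_rot: [180.0, -0.0, 2.0]
force: [-0.7, -2.5, 4.8]
grip_width: 0.0492
grasp_force: 45.0
```

Request:
{"name": "jog_arm", "arguments": {
  "motion": [
    [[0,0,-0.2,0,0,0,0.9],[0,0,-0.5,0,0,0,0.9],[0,0,-0.98,0,0,0,0.9],[0,0,-0.98,0,0,0,0.9]]
  ]
}}

```text
time_s: 40.65
tool_pos: [0.4446, 0.2742, 0.1201]
tool_rot: [-179.8, -0.5, 2.1]
force: [1.4, -0.0, -3.0]
grip_width: 0.0495
grasp_force: 45.0
```

Request:
{"name": "jog_arm", "arguments": {
  "motion": [
    [[0.25,0.26,0,0,0,0,0.9],[0.48,0.52,0,0,0,0,0.9],[0.694,0.753,0,0,0,0,0.9]]
  ]
}}

```text
time_s: 40.95
tool_pos: [0.5141, 0.1969, 0.1139]
tool_rot: [180.0, 0.1, 2.1]
force: [0.3, -0.5, -4.1]
grip_width: 0.0491
grasp_force: 45.0
```

Request:
{"name": "jog_arm", "arguments": {
  "motion": [
    [[0.25,0.26,0,0,0,0,0.9],[0.48,0.52,0,0,0,0,0.9],[0.694,0.753,0,0,0,0,0.9]]
  ]
}}

```text
time_s: 41.25
tool_pos: [0.5861, 0.1239, 0.1134]
tool_rot: [180.0, 0.1, 2.0]
force: [0.9, 1.1, -3.5]
grip_width: 0.0494
grasp_force: 45.0
```

Request:
{"name": "jog_arm", "arguments": {
  "motion": [
    [[0.25,0.26,0,0,0,0,0.9],[0.48,0.52,0,0,0,0,0.9],[0.694,0.753,0,0,0,0,0.9],[0.694,0.753,0,0,0,0,0.9],[0.694,0.753,0,0,0,0,0.9]]
  ]
}}

```text
time_s: 41.75
tool_pos: [0.6573, 0.0522, 0.1131]
tool_rot: [-179.9, 0.2, 2.0]
force: [-1.1, 1.3, -3.3]
grip_width: 0.0497
grasp_force: 45.0
```

```bash
python3 - <<'E'
from h import *
tcp(); to([.660,.053,.0625],[180,0,2]); p,d,K,T=shot("top"); cv2.imwrite("pics/top6.png",p[:,:,::-1])
E
```

```text
t 41.75 [0.6573 0.0522 0.1131] [-179.95    0.18    1.95] F [-1.1  1.3 -3.3] w 0.0497 gf 45.0
shift [ 0.029 -0.006  0.506] turn [-0.0003  0.001  -0.0003]
```

Request:
{"name": "jog_arm", "arguments": {
  "motion": [
    [[0.02,0,0.2,0,0,0,0.9],[0.02,0,0.35,0,0,0,0.9],[0.02,0,0.44,0,0,0,0.9],[0.02,0,0.475,0,0,0,0.9],[0.02,0,0.49,0,0,0,0.9]]
  ]
}}

```text
time_s: 42.3
tool_pos: [0.6596, 0.0532, 0.0655]
tool_rot: [180.0, 0.1, 2.1]
force: [0.0, -0.0, -3.8]
grip_width: 0.049
grasp_force: 45.0
```

Request:
{"name": "jog_arm", "arguments": {
  "motion": [
    [[0,0,0.01,0,0,0,0.9],[0,0,0.02,0,0,0,0.9],[0,0,0.02,0,0,0,0.9]]
  ]
}}

```text
time_s: 42.6
tool_pos: [0.6603, 0.0531, 0.0648]
tool_rot: [180.0, -0.0, 2.0]
force: [0.2, 0.8, -3.6]
grip_width: 0.0497
grasp_force: 45.0
```

Now I'll lower the last 2.5 mm, release, lift, and move back to where the switch is in view.

Request:
{"name": "jog_arm", "arguments": {
  "motion": [
    [[0,0,0.01,0,0,0,0.9],[0,0,0.02,0,0,0,0.9],[0,0,0.022,0,0,0,0.9],[0,0,0.022,0,0,0,0.9]]
  ]
}}

```text
time_s: 43.0
tool_pos: [0.6602, 0.0531, 0.0626]
tool_rot: [180.0, -0.0, 2.1]
force: [-0.8, 0.5, 0.3]
grip_width: 0.0493
grasp_force: 45.0
```

Request:
{"name": "jog_arm", "arguments": {
  "motion": [
    [[0,0,0.004,0,0,0,0.9],[0,0,0.004,0,0,0,0.2],[0,0,0.004,0,0,0,0.2],[0,0,0.004,0,0,0,0.2],[0,0,0.004,0,0,0,0.2]]
  ]
}}

```text
time_s: 43.5
tool_pos: [0.6601, 0.0531, 0.0616]
tool_rot: [-180.0, -0.0, 2.1]
force: [0.6, -0.6, -0.9]
grip_width: 0.0677
grasp_force: 0.0
```

Request:
{"name": "jog_arm", "arguments": {
  "motion": [
    [[0,0,-0.2,0,0,0,0.2],[0,0,-0.6,0,0,0,0.2],[0,0,-1,0,0,0,0.2]]
  ]
}}

```text
time_s: 43.8
tool_pos: [0.6594, 0.053, 0.1619]
tool_rot: [-180.0, 0.1, 2.1]
force: [1.0, 0.5, 1.4]
grip_width: 0.0694
grasp_force: 0.0
```

Request:
{"name": "jog_arm", "arguments": {
  "motion": [
    [[-0.5,-0.5,-0.5,0,0,0,1],[-0.9,-1,-0.8,0,0,0,1],[-0.9,-1,-0.8,0,0,0,1],[-0.9,-1,-0.8,0,0,0,1]]
  ]
}}

```text
time_s: 44.2
tool_pos: [0.5638, 0.1573, 0.2457]
tool_rot: [-179.9, -0.3, 2.6]
force: [-0.4, 0.8, 0.4]
grip_width: 0.0453
grasp_force: 0.0
```

Request:
{"name": "jog_arm", "arguments": {
  "motion": [
    [[-0.4,-0.5,0,0,0,0,1],[-0.6,-1,0,0,0,0,1],[-0.6,-1,0,0,0,0,1],[-0.6,-1,0,0,0,0,1],[-0.6,-1,0,0,0,0,1]]
  ]
}}

```text
time_s: 44.7
tool_pos: [0.5035, 0.2469, 0.2416]
tool_rot: [179.9, -0.0, 2.1]
force: [0.4, -0.3, -0.4]
grip_width: 0.0059
grasp_force: 0.0
```

```bash
python3 - <<'E'
from h import *
tcp(); p,d,K,T=shot("wrist"); cv2.imwrite("pics/w4.png",p[:,:,::-1]); C=cloud(d,K,T)
H,S,V=cv2.split(cv2.cvtColor(p,cv2.COLOR_RGB2HSV))
print("on lamp",[q for q in rect((H>15)&(H<30)&(S>130)&(V>80)&(C[...,0]>.58)&(C[...,0]<.74),.057,K,T) if q[2]>40])
m=((H<6)|(H>172))&(S>120)&(V>60)&(C[...,1]>.2); print("ball wrist",rect(m,.083,K,T), C[m].mean(0))
b=(abs(C[...,2]-.025)<.004)&(C[...,1]>.2)&(C[...,1]<.31)&(C[...,0]<.70)&(C[...,0]>.52); print("base",rect(b,.025,K,T))
p,d,K,T=shot("top"); cv2.imwrite("pics/top7.png",p[:,:,::-1]); C=cloud(d,K,T); H,S,V=cv2.split(cv2.cvtColor(p,cv2.COLOR_RGB2HSV))
print("top lamp",[q for q in rect((H>15)&(H<30)&(S>130)&(V>80)&(C[...,0]>.58)&(C[...,0]<.74),.057,K,T) if q[2]>40])
m=((H<6)|(H>172))&(S>120)&(V>60)&(C[...,1]>.2)&(C[...,1]<.35)&(C[...,0]>.5); print("ball top",rect(m,.083,K,T), C[m].mean(0))
E
```

```text
t 44.7 [0.5035 0.2469 0.2416] [ 1.7994e+02 -3.0000e-02  2.0600e+00] F [ 0.4 -0.3 -0.4] w 0.0059 gf 0.0
on lamp [(658, -55, 83, 50, np.float32(2.5), array([618.,  44.])), (656, 54, 79, 49, np.float32(1.6), array([517.,  41.]))]
ball wrist [(588, 254, 24, 23, np.float32(47.9), array([321., 103.]))] [0.58770819 0.25394662 0.09420299]
base [(620, 258, 69, 50, np.float32(6.2), array([319.,  76.]))]
top lamp [(660, -57, 85, 45, np.float32(1.0), array([322., 150.])), (658, 52, 85, 45, np.float32(1.3), array([283., 151.]))]
ball top [] [0.58744784 0.25223218 0.09114791]
```

View pics/w4.png

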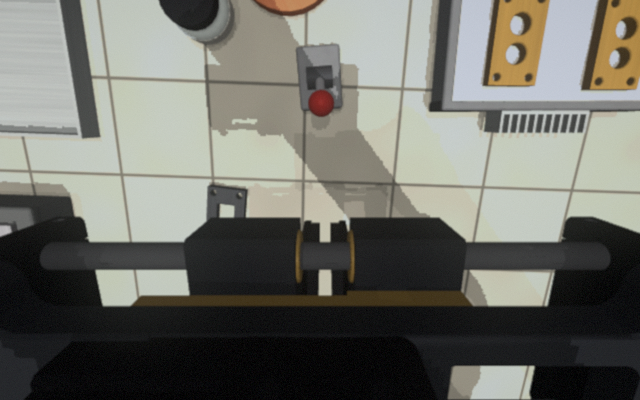

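The wrist view shows both brass plates flat on the glass, at (516,42) and (612,44). The switch's red ball is at (321,103), with the block behind it leaning away. Now I'll throw the lever.

Request:
{"name": "jog_arm", "arguments": {
  "motion": [
    [[0.4,-0.03,0.4,0,0,0,1],[0.4,-0.03,0.8,0,0,0,1],[0.4,-0.03,0.8,0,0,0,1]]
  ]
}}

```text
time_s: 45.1
tool_pos: [0.5415, 0.2475, 0.1552]
tool_rot: [179.8, 0.6, 1.8]
force: [-0.8, -0.1, -0.7]
grip_width: 0.0001
grasp_force: 0.0
```

Request:
{"name": "jog_arm", "arguments": {
  "motion": [
    [[0,0,0.4,0,0,0,1],[0,0,0.7,0,0,0,1],[0,0,0.78,0,0,0,1],[0,0,0.78,0,0,0,1]]
  ]
}}

```text
time_s: 45.5
tool_pos: [0.543, 0.2513, 0.084]
tool_rot: [180.0, 0.1, 2.0]
force: [0.8, 0.1, -0.5]
grip_width: 0.0008
grasp_force: 0.0
```

Request:
{"name": "jog_arm", "arguments": {
  "motion": [
    [[0.2,-0.01,0,0,0,0,1],[0.35,-0.02,0,0,0,0,1],[0.5,-0.035,0,0,0,0,1],[0.62,-0.045,0,0,0,0,1],[0.74,-0.055,0,0,0,0,1]]
  ]
}}

```text
time_s: 46.0
tool_pos: [0.6184, 0.2603, 0.0869]
tool_rot: [-180.0, -0.2, 2.0]
force: [-1.4, -0.1, -0.6]
grip_width: 0.0006
grasp_force: 0.6
```

Request:
{"name": "jog_arm", "arguments": {
  "motion": [
    [[0.08,-0.005,0,0,0,0,1],[0.14,-0.005,0,0,0,0,1],[0.18,-0.005,0,0,0,0,1],[0.18,-0.005,0,0,0,0,1]]
  ]
}}

```text
time_s: 46.4
tool_pos: [0.6307, 0.2614, 0.0849]
tool_rot: [179.9, 0.5, 2.1]
force: [-12.3, -3.4, 8.2]
grip_width: 0.0006
grasp_force: 6.5
```

The lever hit its stop. I'll back off, raise and inspect everything.

Request:
{"name": "jog_arm", "arguments": {
  "motion": [
    [[-0.3,0,0,0,0,0,1],[-0.7,0,0,0,0,0,1],[-1,0,-0.3,0,0,0,1],[-1,0,-0.8,0,0,0,1],[-1,0,-1,0,0,0,1]]
  ]
}}

```text
time_s: 46.9
tool_pos: [0.5353, 0.2596, 0.189]
tool_rot: [-179.9, -0.4, 2.2]
force: [0.7, 0.8, 0.2]
grip_width: 0.0002
grasp_force: 0.0
```

Request:
{"name": "jog_arm", "arguments": {
  "motion": [
    [[-0.4,0,-0.4,0,0,0,1],[-0.4,0,-0.5,0,0,0,1],[-0.4,0,-0.5,0,0,0,1],[-0.4,0,-0.5,0,0,0,1]]
  ]
}}

```text
time_s: 47.3
tool_pos: [0.4955, 0.2557, 0.2338]
tool_rot: [179.9, -0.1, 2.0]
force: [-0.5, -0.2, -0.1]
grip_width: 0.0003
grasp_force: 0.0
```

```bash
python3 - <<'E'
from h import *
tcp(); p,d,K,T=shot("wrist"); C=cloud(d,K,T)
H,S,V=cv2.split(cv2.cvtColor(p,cv2.COLOR_RGB2HSV))
m=((H<6)|(H>172))&(S>120)&(V>60)&(C[...,1]>.2)&(C[...,1]<.3); print("ball",rect(m,.083,K,T))
p,d,K,T=shot("top"); C=cloud(d,K,T); H,S,V=cv2.split(cv2.cvtColor(p,cv2.COLOR_RGB2HSV))
print("plates",[q for q in rect((H>15)&(H<30)&(S>130)&(V>80)&(C[...,0]>.3)&(C[...,0]<.74),.057,K,T) if q[2]>40])
print("puck",rect((H>45)&(H<85)&(S>90),.024,K,T))
m=(C[...,2]>.03)&(C[...,2]<.06)
for y in(-.1,-.07,.07,.1):
    sel=m&(abs(C[...,1]-y)<.004)&(C[...,0]<.76)&(C[...,0]>.5); print(y,C[sel][:,0].min().round(4),C[sel][:,0].max().round(4))
q=p[95:305,150:500,::-1]; cv2.imwrite("pics/fin.png",cv2.resize(q,None,fx=2.25,fy=2.25,interpolation=cv2.INTER_CUBIC))
E
```

```text
t 47.3 [0.4955 0.2557 0.2338] [ 1.7995e+02 -1.0000e-01  2.0100e+00] F [-0.5 -0.2 -0.1] w 0.0003 gf 0.0
ball [(654, 261, 25, 24, np.float32(49.8), array([325.,  18.]))]
plates [(660, -57, 85, 45, np.float32(1.0), array([322., 151.])), (658, 52, 85, 45, np.float32(1.3), array([283., 151.]))]
puck [(633, -283, 73, 72, np.float32(0.2), array([401., 162.]))]
-0.1 0.5929 0.756
-0.07 0.5921 0.7562
0.07 0.5863 0.7507
0.1 0.5861 0.7502
```

View pics/fin.png

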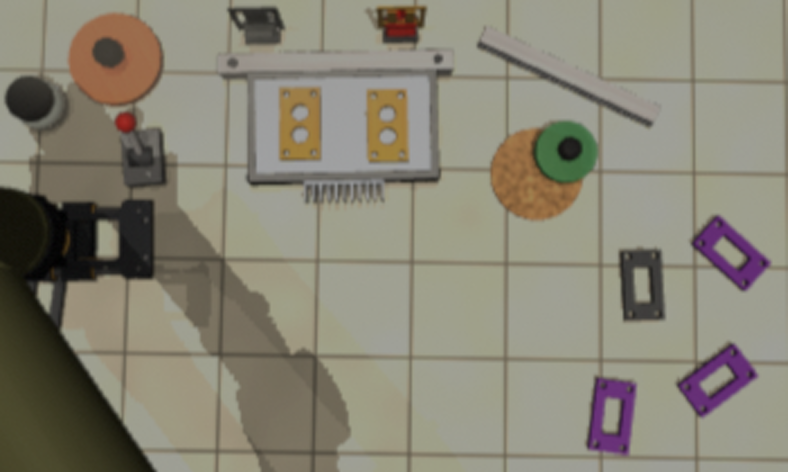

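The final view shows the lamp docked, both plates on the glass and the switch over at (125,122). The puck at (565,150), though, has been knocked half off the mat. I'll check when that happened.

```bash
python3 - <<'E'
from h import *
K,T=cam("top")
for f in("top5","top6","top7"):
    p=cv2.imread(f"pics/{f}.png"); H,S,V=cv2.split(cv2.cvtColor(p,cv2.COLOR_BGR2HSV)); print(f,rect((H>45)&(H<85)&(S>90),.024,K,T)[:1])
p,d,K,T=shot("scene"); C=cloud(d,K,T)
H,S,V=cv2.split(cv2.cvtColor(p,cv2.COLOR_RGB2HSV)); m=(H>45)&(H<85)&(S>90)&(C[...,1]<-.15)&(C[...,1]>-.4)&(C[...,0]>.5)&(C[...,0]<.8)
q=C[m]; print(len(q),np.linalg.lstsq(np.c_[q[:,:2],np.ones(len(q))],q[:,2],rcond=None)[0],np.percentile(q[:,2],[5,50,95]))
E
```

```text
top5 [(607, -250, 75, 72, np.float32(90.9), array([389., 171.]))]
top6 [(607, -250, 75, 72, np.float32(90.9), array([389., 171.]))]
top7 [(633, -283, 73, 72, np.float32(0.2), array([401., 162.]))]
283 [-0.03870759 -0.10759177  0.02027521] [0.0152597  0.02367687 0.03834027]
```

The puck was knocked just before I threw the switch. To keep the order right, I'll flip the switch off, put the puck back on the mat, then switch on last.

Request:
{"name": "jog_arm", "arguments": {
  "motion": [
    [[0.5,0,0,0,0,0,1],[1,-0.01,0,0,0,0,1],[1,-0.01,0,0,0,0,1]]
  ]
}}

```text
time_s: 47.75
tool_pos: [0.6004, 0.2573, 0.2276]
tool_rot: [-179.9, 0.3, 1.6]
force: [0.1, -0.4, -1.2]
grip_width: 0.0007
grasp_force: 0.0
```

Request:
{"name": "jog_arm", "arguments": {
  "motion": [
    [[0.5,0,0,0,0,0,1],[1,-0.01,0,0,0,0,1],[1,-0.01,0,0,0,0,1],[1,-0.01,0,0,0,0,1]]
  ]
}}

```text
time_s: 48.15
tool_pos: [0.6948, 0.2653, 0.2298]
tool_rot: [-180.0, 0.3, 2.0]
force: [-0.5, 1.0, 0.1]
grip_width: 0.0006
grasp_force: 0.0
```

Request:
{"name": "jog_arm", "arguments": {
  "motion": [
    [[0.08,0,0.4,0,0,0,1],[0.08,0,0.75,0,0,0,1],[0.08,0,0.75,0,0,0,1]]
  ]
}}

```text
time_s: 48.45
tool_pos: [0.6988, 0.2642, 0.1529]
tool_rot: [179.7, 0.5, 2.2]
force: [-0.8, -0.3, -0.7]
grip_width: 0.0008
grasp_force: 0.0
```

Request:
{"name": "jog_arm", "arguments": {
  "motion": [
    [[0,0,0.4,0,0,0,1],[0,0,0.7,0,0,0,1],[0,0,0.75,0,0,0,1],[0,0,0.75,0,0,0,1]]
  ]
}}

```text
time_s: 48.85
tool_pos: [0.7021, 0.266, 0.0849]
tool_rot: [180.0, -0.0, 2.1]
force: [1.2, -0.2, 0.4]
grip_width: 0.0003
grasp_force: 0.0
```

Request:
{"name": "jog_arm", "arguments": {
  "motion": [
    [[-0.2,0.01,0,0,0,0,1],[-0.36,0.02,0,0,0,0,1],[-0.52,0.03,0,0,0,0,1],[-0.68,0.04,0,0,0,0,1],[-0.82,0.05,0,0,0,0,1]]
  ]
}}

```text
time_s: 49.35
tool_pos: [0.6221, 0.2588, 0.088]
tool_rot: [-179.9, -0.4, 2.1]
force: [1.8, -1.4, -0.8]
grip_width: 0.0004
grasp_force: 0.6
```

Request:
{"name": "jog_arm", "arguments": {
  "motion": [
    [[-0.06,0,0,0,0,0,1],[-0.11,0,0,0,0,0,1],[-0.11,0,0,0,0,0,1],[0.15,0,0,0,0,0,1],[0.2,0,-0.3,0,0,0,1]]
  ]
}}

```text
time_s: 49.85
tool_pos: [0.6409, 0.2562, 0.1098]
tool_rot: [179.9, 0.3, 1.9]
force: [1.5, -1.3, -1.0]
grip_width: 0.0008
grasp_force: 0.0
```

Request:
{"name": "jog_arm", "arguments": {
  "motion": [
    [[0,0,-0.4,0,0,0,0.4],[0,0,-0.9,0,0,0,0.4],[0,0,-0.9,0,0,0,0.4]]
  ]
}}

```text
time_s: 50.15
tool_pos: [0.6437, 0.2618, 0.2122]
tool_rot: [-179.6, -0.6, 2.0]
force: [0.2, 0.2, -0.1]
grip_width: 0.0167
grasp_force: 0.0
```

Request:
{"name": "jog_arm", "arguments": {
  "motion": [
    [[-0.2,0.5,0,0,0,0,0.4],[-0.4,1,0,0,0,0,0.4],[-0.4,1,0,0,0,0,0.4]]
  ]
}}

```text
time_s: 50.45
tool_pos: [0.6047, 0.1495, 0.2031]
tool_rot: [179.7, 0.1, 1.6]
force: [0.1, -1.0, -0.5]
grip_width: 0.0403
grasp_force: 0.0
```

Request:
{"name": "jog_arm", "arguments": {
  "motion": [
    [[0,0.5,0,0,0,0,0.4],[0,1,0,0,0,0,0.4],[0,1,0,0,0,0,0.4]]
  ]
}}

```text
time_s: 50.75
tool_pos: [0.6097, 0.0467, 0.2032]
tool_rot: [179.7, 0.0, 1.3]
force: [1.4, -0.1, 1.3]
grip_width: 0.0512
grasp_force: 0.0
```

Request:
{"name": "jog_arm", "arguments": {
  "motion": [
    [[0,0.5,0,0,0,0,0.4],[0,1,0,0,0,0,0.4],[0,1,0,0,0,0,0.4]]
  ]
}}

```text
time_s: 51.05
tool_pos: [0.6124, -0.0531, 0.2031]
tool_rot: [179.7, 0.0, 1.3]
force: [0.7, -0.7, -0.6]
grip_width: 0.0521
grasp_force: 0.0
```

Request:
{"name": "jog_arm", "arguments": {
  "motion": [
    [[0,0.5,0,0,0,0,0.4],[0,1,0,0,0,0,0.4],[0,1,0,0,0,0,0.4]]
  ]
}}

```text
time_s: 51.35
tool_pos: [0.615, -0.1533, 0.2029]
tool_rot: [179.8, 0.0, 1.3]
force: [0.1, -0.8, -0.7]
grip_width: 0.0522
grasp_force: 0.0
```

Request:
{"name": "jog_arm", "arguments": {
  "motion": [
    [[0,0.5,0,0,0,0,0.4],[0,1,0,0,0,0,0.4],[0,1,0,0,0,0,0.4],[0,1,0,0,0,0,0.4],[0,1,0,0,0,0,0.4]]
  ]
}}

```text
time_s: 51.85
tool_pos: [0.6193, -0.2406, 0.2038]
tool_rot: [-179.9, -0.0, 2.1]
force: [-0.3, -0.2, -0.0]
grip_width: 0.0519
grasp_force: 0.0
```

```bash
python3 - <<'E'
from h import *
tcp(); p,d,K,T=shot("wrist"); C=cloud(d,K,T)
k=(C[...,2]>.046)&(C[...,2]<.07)&(d>.05)&(C[...,1]<-.2)&(C[...,1]>-.36)&(C[...,0]>.57)
print("knob",rect(k,.054,K,T))
p,d,K,T=shot("top"); C=cloud(d,K,T); H,S,V=cv2.split(cv2.cvtColor(p,cv2.COLOR_RGB2HSV))
m=((H<6)|(H>172))&(S>120)&(V>60)&(C[...,1]>.2)&(C[...,1]<.3)&(C[...,0]>.5); print("ball",C[m].mean(0))
to([.635,-.283,.047],[180,0,2])
E
```

```text
t 51.85 [ 0.6193 -0.2406  0.2038] [-1.7992e+02 -3.0000e-02  2.1400e+00] F [-0.3 -0.2 -0. ] w 0.0519 gf 0.0
knob [(637, -284, 29, 28, np.float32(92.2), array([368., 172.]))]
ball [0.58566618 0.25130201 0.09090973]
shift [0.141 0.435 1.57 ] turn [-0.0002 -0.0001  0.0012]
```

Request:
{"name": "jog_arm", "arguments": {
  "motion": [
    [[0.15,0.44,0.3,0,0,0,0.4],[0.15,0.44,0.8,0,0,0,0.4],[0.15,0.44,0.8,0,0,0,0.4],[0.15,0.44,0.8,0,0,0,0.4]]
  ],
  "grip_force": 35
}}

```text
time_s: 52.35
tool_pos: [0.6349, -0.284, 0.1231]
tool_rot: [-179.9, 0.1, 2.2]
force: [0.7, 0.6, 0.9]
grip_width: 0.0525
grasp_force: 0.0
```

Request:
{"name": "jog_arm", "arguments": {
  "motion": [
    [[0,0,0.35,0,0,0,0.4],[0,0,0.6,0,0,0,0.4],[0,0,0.72,0,0,0,0.4],[0,0,0.76,0,0,0,0.4],[0,0,0.76,0,0,0,0.4]]
  ]
}}

```text
time_s: 52.85
tool_pos: [0.6363, -0.2856, 0.0495]
tool_rot: [180.0, -0.1, 2.1]
force: [0.1, 0.3, -0.4]
grip_width: 0.0521
grasp_force: 0.0
```

Request:
{"name": "jog_arm", "arguments": {
  "motion": [
    [[0,0,0,0,0,0,1],[0,0,0,0,0,0,1],[0,0,0,0,0,0,1],[0,0,0,0,0,0,1],[0,0,0,0,0,0,1]]
  ]
}}

```text
time_s: 53.35
tool_pos: [0.6355, -0.2858, 0.0484]
tool_rot: [180.0, -0.0, 2.1]
force: [-0.9, 1.1, 4.3]
grip_width: 0.029
grasp_force: 35.0
```

Request:
{"name": "jog_arm", "arguments": {
  "motion": [
    [[0,0,0,0,0,0,1],[0,0,0,0,0,0,1],[0,0,-0.15,0,0,0,1],[0,0,-0.3,0,0,0,1],[0,0,-0.3,0,0,0,1]]
  ]
}}

```text
time_s: 53.85
tool_pos: [0.6369, -0.2867, 0.0808]
tool_rot: [179.9, -0.2, 2.0]
force: [0.3, 0.3, -1.9]
grip_width: 0.0294
grasp_force: 35.0
```

```bash
python3 - <<'E'
from h import *
tcp(); to([.608,-.250,.0478],[180,0,2])
E
```

```text
t 53.85 [ 0.6369 -0.2867  0.0808] [179.88  -0.24   2.03] F [ 0.3  0.3 -1.9] w 0.0294 gf 35.0
shift [-0.277 -0.377  0.328] turn [ 0.0007 -0.0013  0.0002]
```

Request:
{"name": "jog_arm", "arguments": {
  "motion": [
    [[-0.14,-0.18,0,0,0,0,1],[-0.28,-0.37,0,0,0,0,1],[-0.28,-0.37,0.1,0,0,0,1],[-0.28,-0.37,0.22,0,0,0,1],[-0.28,-0.37,0.27,0,0,0,1]]
  ]
}}

```text
time_s: 54.35
tool_pos: [0.6049, -0.2512, 0.0488]
tool_rot: [180.0, 0.1, 2.0]
force: [-0.8, -0.5, -3.9]
grip_width: 0.0291
grasp_force: 35.0
```

Request:
{"name": "jog_arm", "arguments": {
  "motion": [
    [[0,0,0.015,0,0,0,1],[0,0,0.02,0,0,0,1],[0,0,0.02,0,0,0,1]]
  ]
}}

```text
time_s: 54.65
tool_pos: [0.6063, -0.2504, 0.0487]
tool_rot: [-180.0, -0.0, 2.0]
force: [0.6, -0.1, -2.2]
grip_width: 0.0292
grasp_force: 35.0
```

Release here, less than 1 mm up, and lift.

Request:
{"name": "jog_arm", "arguments": {
  "motion": [
    [[0,0,0.006,0,0,0,1],[0,0,0.006,0,0,0,0.4],[0,0,0.006,0,0,0,0.4],[0,0,0.006,0,0,0,0.4],[0,0,0.006,0,0,0,0.4]]
  ]
}}

```text
time_s: 55.15
tool_pos: [0.6061, -0.25, 0.0484]
tool_rot: [180.0, -0.0, 2.1]
force: [-0.3, -0.3, -0.7]
grip_width: 0.0497
grasp_force: 0.0
```

Request:
{"name": "jog_arm", "arguments": {
  "motion": [
    [[0,0,-0.3,0,0,0,0.4],[0,0,-0.7,0,0,0,1],[0,0,-1,0,0,0,1]]
  ]
}}

```text
time_s: 55.45
tool_pos: [0.6065, -0.2499, 0.1503]
tool_rot: [180.0, -0.1, 2.1]
force: [1.1, -1.0, 0.7]
grip_width: 0.0428
grasp_force: 0.0
```

Request:
{"name": "jog_arm", "arguments": {
  "motion": [
    [[-0.3,-0.5,-0.5,0,0,0,1],[-0.5,-1,-0.8,0,0,0,1],[-0.5,-1,-0.8,0,0,0,1]]
  ]
}}

```text
time_s: 55.75
tool_pos: [0.5521, -0.1492, 0.23]
tool_rot: [180.0, -0.1, 2.1]
force: [-0.0, 0.7, 2.0]
grip_width: 0.0199
grasp_force: 0.0
```

Request:
{"name": "jog_arm", "arguments": {
  "motion": [
    [[-0.3,-0.5,0,0,0,0,1],[-0.4,-1,0,0,0,0,1],[-0.4,-1,0,0,0,0,1]]
  ]
}}

```text
time_s: 56.05
tool_pos: [0.5073, -0.0465, 0.2287]
tool_rot: [179.9, -0.0, 2.5]
force: [0.9, -0.4, 0.2]
grip_width: 0.0018
grasp_force: 0.0
```

Request:
{"name": "jog_arm", "arguments": {
  "motion": [
    [[0,-0.5,0,0,0,0,1],[0,-1,0,0,0,0,1],[0,-1,0,0,0,0,1]]
  ]
}}

```text
time_s: 56.35
tool_pos: [0.5043, 0.0552, 0.229]
tool_rot: [-179.9, -0.1, 2.8]
force: [0.4, 0.2, 0.7]
grip_width: 0.0002
grasp_force: 0.0
```

Request:
{"name": "jog_arm", "arguments": {
  "motion": [
    [[0,-0.5,0,0,0,0,1],[0,-1,0,0,0,0,1],[0,-1,0,0,0,0,1]]
  ]
}}

```text
time_s: 56.65
tool_pos: [0.4996, 0.1557, 0.229]
tool_rot: [-179.7, -0.1, 2.8]
force: [0.9, -0.5, 0.3]
grip_width: 0.0003
grasp_force: 0.0
```

Request:
{"name": "jog_arm", "arguments": {
  "motion": [
    [[0,-0.5,0,0,0,0,1],[0,-1,0,0,0,0,1],[0,-1,0,0,0,0,1],[0,-1,0,0,0,0,1]]
  ]
}}

```text
time_s: 57.05
tool_pos: [0.4971, 0.2486, 0.2281]
tool_rot: [-180.0, 0.0, 2.4]
force: [0.9, -1.3, 0.0]
grip_width: 0.0002
grasp_force: 0.0
```

```bash
cat >> h.py <<'E'
def final():
    tcp(); p,d,K,T=shot("wrist"); C=cloud(d,K,T)
    H,S,V=cv2.split(cv2.cvtColor(p,cv2.COLOR_RGB2HSV))
    m=((H<6)|(H>172))&(S>120)&(V>60)&(C[...,1]>.2)&(C[...,1]<.3); print("ball",rect(m,.083,K,T))
    p,d,K,T=shot("top"); C=cloud(d,K,T); H,S,V=cv2.split(cv2.cvtColor(p,cv2.COLOR_RGB2HSV))
    print("plates",[q for q in rect((H>15)&(H<30)&(S>130)&(V>80)&(C[...,0]>.3)&(C[...,0]<.74),.057,K,T) if q[2]>40])
    print("puck",rect((H>45)&(H<85)&(S>90),.024,K,T))
    return p
E
python3 - <<'E'
from h import *
final(); to([.545,.2515,.084],[180,0,2])
E
```

```text
t 57.05 [0.4971 0.2486 0.2281] [-1.7996e+02  3.0000e-02  2.3800e+00] F [ 0.9 -1.3  0. ] w 0.0002 gf 0.0
ball [(587, 254, 24, 23, np.float32(92.4), array([323.,  96.]))]
plates [(660, -57, 85, 45, np.float32(1.0), array([322., 151.])), (658, 52, 85, 45, np.float32(1.3), array([283., 152.]))]
puck [(605, -250, 75, 75, np.float32(0.3), array([389., 172.]))]
shift [ 0.467 -0.05   1.438] turn [ 0.0003  0.0001 -0.0001]
```

All good. Now switch on, last.

Request:
{"name": "jog_arm", "arguments": {
  "motion": [
    [[0.46,-0.03,0.3,0,0,0,1],[0.46,-0.03,0.7,0,0,0,1],[0.46,-0.03,0.7,0,0,0,1]]
  ]
}}

```text
time_s: 57.45
tool_pos: [0.5431, 0.2456, 0.1525]
tool_rot: [179.8, 0.5, 1.7]
force: [-1.0, 0.2, -0.5]
grip_width: 0.0007
grasp_force: 0.0
```

Request:
{"name": "jog_arm", "arguments": {
  "motion": [
    [[0,0,0.4,0,0,0,1],[0,0,0.65,0,0,0,1],[0,0,0.73,0,0,0,1],[0,0,0.73,0,0,0,1]]
  ]
}}

```text
time_s: 57.85
tool_pos: [0.5441, 0.2498, 0.0856]
tool_rot: [180.0, 0.0, 2.0]
force: [0.2, -0.6, 1.0]
grip_width: -0.0
grasp_force: 0.0
```

Request:
{"name": "jog_arm", "arguments": {
  "motion": [
    [[0.2,-0.01,0,0,0,0,1],[0.35,-0.02,0,0,0,0,1],[0.5,-0.035,0,0,0,0,1],[0.62,-0.045,0,0,0,0,1],[0.74,-0.055,0,0,0,0,1]]
  ]
}}

```text
time_s: 58.35
tool_pos: [0.6192, 0.2592, 0.0881]
tool_rot: [-180.0, -0.1, 2.0]
force: [-1.1, -0.7, -0.4]
grip_width: 0.0005
grasp_force: 0.6
```

Request:
{"name": "jog_arm", "arguments": {
  "motion": [
    [[0.08,-0.005,0,0,0,0,1],[0.13,-0.005,0,0,0,0,1],[0.17,-0.005,0,0,0,0,1],[0.17,-0.005,0,0,0,0,1]]
  ]
}}

```text
time_s: 58.75
tool_pos: [0.6308, 0.2604, 0.0864]
tool_rot: [179.9, 0.4, 2.1]
force: [-11.2, -4.5, 7.2]
grip_width: 0.0004
grasp_force: 6.2
```

Request:
{"name": "jog_arm", "arguments": {
  "motion": [
    [[-0.3,0,0,0,0,0,1],[-0.7,0,0,0,0,0,1],[-1,0,-0.3,0,0,0,1],[-1,0,-0.8,0,0,0,1],[-1,0,-1,0,0,0,1]]
  ]
}}

```text
time_s: 59.25
tool_pos: [0.5351, 0.2584, 0.1902]
tool_rot: [-179.9, -0.4, 2.2]
force: [1.4, 0.1, -0.3]
grip_width: 0.0008
grasp_force: 0.0
```

Request:
{"name": "jog_arm", "arguments": {
  "motion": [
    [[-0.4,0,-0.4,0,0,0,1],[-0.4,0,-0.5,0,0,0,1],[-0.4,0,-0.5,0,0,0,1],[-0.4,0,-0.5,0,0,0,1]]
  ]
}}

```text
time_s: 59.65
tool_pos: [0.4955, 0.2545, 0.2351]
tool_rot: [179.9, -0.1, 2.0]
force: [0.6, -0.4, 0.2]
grip_width: 0.0002
grasp_force: 0.0
```

```bash
python3 - <<'E'
from h import *
p=final(); cv2.imwrite("pics/fin2.png",cv2.resize(p[95:305,150:500,::-1],None,fx=2.25,fy=2.25,interpolation=cv2.INTER_CUBIC))
E
```

```text
t 59.65 [0.4955 0.2545 0.2351] [ 1.7994e+02 -9.0000e-02  1.9900e+00] F [ 0.6 -0.4  0.2] w 0.0002 gf 0.0
ball [(654, 261, 25, 23, np.float32(2.0), array([323.,  19.]))]
plates [(660, -57, 85, 45, np.float32(1.0), array([322., 151.])), (658, 52, 85, 45, np.float32(1.3), array([283., 151.]))]
puck [(605, -250, 75, 75, np.float32(0.3), array([389., 172.]))]
```

View pics/fin2.png

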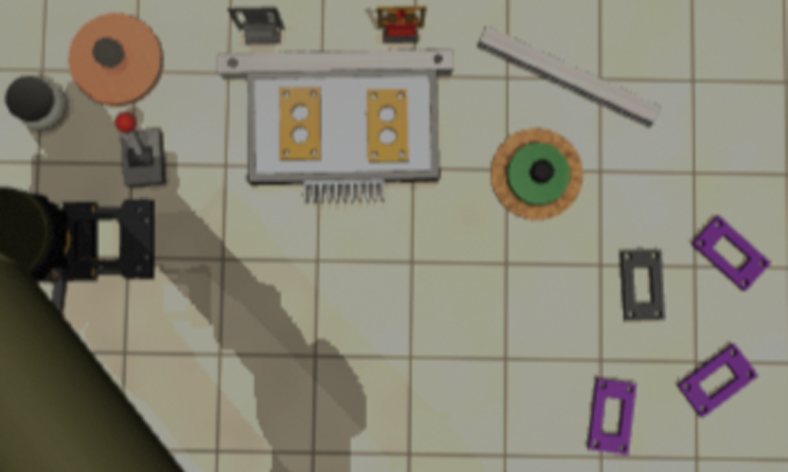

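The final view shows the puck centred on the mat (537,173), both brass plates on the docked lamp (300,124 and 387,126), and the switch fully over (125,122).

```bash
python3 -c "
from cell import env
print(env.sign_off())"
```

```text
the job is handed in; nothing more can be done
None
```

The job is handed in: the puck is on its mat, the lamp is home and square against the rail, both brass plates lie flat on its glass, and the switch is fully over. I had thrown the switch before noticing the puck had been knocked half off its mat, so I flipped it back off, re-seated the puck and switched on again last.

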